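Hang the colour-target frame on the imaging stand

ROBOT

A 6-joint arm with a two-finger parallel gripper is mounted at the origin on the work surface. World frame = base frame: x ahead of the robot, y to its left, z up, the work surface at z = 0. Lengths are in m, angles in rad, forces in N, time in s.
With the tool pointing down it reaches from about 0.425 to 0.95 m from the base axis. Payload 3.5 kg.
Tool frame: the origin (TCP) lies on the centre line of the jaws, within the pads' length; the fingertips stand tip_extent ahead of it and the grasp point (between the pads) lies 2 mm behind it (tip_extent is the distance from the TCP to the fingertips, in m); z points along the fingers, y is the direction in which the jaws open and shut (so a half turn about z gives the same grasp; the last joint's range is limited). The gripper opens to 85 mm and grips with 20 to 120 N. Pads are 22 mm wide; open, the fingers measure 114 mm over their backs; the gripper's body (76 mm by 85 mm) begins 54 mm behind the grasp point. The pads swing forward as they close: fully open they stand 13 mm farther back than shut.
Start: joints at [1.035, 0.286, 1.577, -0, 1.279, -0.15], TCP at [0.254, 0.625, 0.248] pointing down, gripper open.
Joint ranges: [-2.77, 2.77], [-0.9, 2.22], [0.21, 2.48], [-1.53, 4.67], [0.24, 2.81], [-2.84, 2.84]. Speed limits (rad/s): [2.79, 2.79, 3.14, 3.14, 3.14, 3.14].

INTERFACE

Orientations are given as a unit quaternion [x, y, z, w].
In Python, from plant import * gives the robot as it stands.
- The arm moves only by the shell command python3 -m crank 'ROWS' [FORCE]. ROWS is JSON, a list of rows, each a list of 7 numbers: the gripper's target within -1 to 1 (shut at 1, half-way at 0, fully open at -1), then the shift along the tool's x, y, z in cm, then the turn, a rotation vector about the tool's x, y, z in degrees. In form: [[fingers, tx, ty, tz, wx, wy, wz], ...]. A call has 1 to 5 rows; each row shifts and turns the commanded pose from where the row before left it, along the tool's axes as they then stand; what a row does not reach is not made up. A row lasts 1/10 s, in which the tool goes at most 50 mm and 8.59 degrees, less where a joint would pass 70% of its speed; a pose out of reach is approached as far as the arm can. A call is refused whole if a number of a shift passes 5 or a number of a turn 8.59, either way. A call with a gripper value outside its range is refused whole. The fingers move at their own pace and stop on an object; FORCE is the grip in N (left out, the last holds). Time passes only in rows, so rows that do not move let the fingers close. It gives the time, the measured TCP pose, the force and the opening at its end, in the units of the state.
- get_state(): the state, without advancing time (a new reading comes with each control period).
- read_camera(name): name is "scene" or "top"; returns a dict with "color" (400x640x3 uint8, red, green, blue), "vfov" (degrees; the focal length in pixels is half the picture's height over the tangent of half this angle, whatever the lens; pixels are square), "cx", "cy" (the principal point, pixels), "cam_to_world" (4x4, takes a point from camera to world coordinates). Camera axes: x right, y up, looking along -z (the intrinsics and any distortion apply to the point x, -y, -z); pixel columns grow to the right and rows downward; lengths in m; the calibration is good to about 2 mm. A picture is of the moment at which its call begins. There is no depth.
- sign_off(): hands the job in, once; it reports no verdict.
Trained networks look in the newest picture that a camera, given by its name, has taken for a name from the list of things; names that differ only in an ending like _2 or _b are one class to them, and where a whole thing is asked for, a point or a joint stands for the part that bears it (a point fixed in the world has none). Each returns a list of dicts, best first, with "p" (0 to 1); they miss things now and then, are a little off and sometimes report something else, mostly with a low value. They report only what shows in the picture. A call takes as long as a camera call. They do not tell look-alikes from the thing itself.
- trace(thing, camera): "pixels" (400x640 bool, what is visible of it) and "location" ([column, row] in pixels, amid what is visible of it).
- place_of(thing, camera): "location" ([column, row] in pixels: a listed point, or the origin of a listed thing).
The state is a dict: "time": time; "qpos": joint angles; "dq": joint speeds; "joint_efforts": joint torques, N m; "eef_pos": TCP position; "tcp_rot": TCP orientation; "contact_force": force on the tool from outside, world axes, zero at the start; "wrist_torque": the same for the moment, N m; "opening": opening from 0.0 (shut) to 1.0 (fully open).
Only numpy, scipy, OpenCV 4.12 (cv2) and the standard library are available. Lean on these libraries where they do the work, as an engineer would, in place of code of your own. Each camera call takes 0.05 s, during which the arm holds its last target.

TASK

Take the colour-target frame out of its cardboard box by its yellow grip fin, set it on the sloping easel and let go, then take it again by its steel top bar and hang it on the imaging stand, an end of the bar in each of the two hooks and the colour patches facing away from the robot. Press it down, firmly but without forcing it, until the orange seats in both hooks are fully home before you let go, and leave it hanging there. Do not drop the frame, and leave the other things on the desk where they are.

Things in the scene. Friction and masses are not known exactly. Their poses are not given: they have to be found in the camera images.
- frame_fin (a point): Centre of the yellow grip fin (12 thick in y, 30 long in x, 34 high) on the face of the colour-target frame; frame 0.25 kg, 170 wide, 126 long, 12 thick, balanced below the fin. Axes: z out of the patch face, x to the bottom edge (60 away), y along the top bar. The fin runs from 17 below this point, at the panel, to 17 above; the back plane is 25 below. Starts face up in the box.
- frame_bar (a point): Middle of the frame's round steel top bar, 12 diameter, 230 long along y, axes as frame_fin, at x -60, z -19 from it. A gap of 22 is open between bar and panel (4 thick, mid-way in the thickness); the fin begins 45 from the bar's axis. Black side bars at y 75 to 85 either side; the bare bar ends (ears) stand 30 beyond them.
- ear_l (a point): Point on the axis of the top bar at frame y +100, the place that goes in hook_l.
- ear_r (a point): Point on the axis of the top bar at frame y -100, the place that goes in hook_r.
- box: Fixed open cardboard box, 148 (x) by 248 (y), walls 24 high and 4 thick, floor 4 thick. Origin under its centre. The frame lies in it, top bar at its -x wall, with no room for a finger beside the bar; lift it straight up.
- easel: Fixed easel, origin on the desk, z up, x away from the robot at yaw 0. Grey plate 180 wide, sloping at 55 degrees to the level, faces +x and up; its upper edge is towards the robot. A black ledge at its foot, square to the plate, 18 proud, carries the frame's bottom edge. The frame's upper 40, with the top bar, stands free above the plate. Base 200 wide, x -55 to 75.
- easel_rest (a point): Where frame_fin is when the frame rests on the easel, back on the plate, bottom edge on the ledge: easel x +20, z +87. Axes level, as the easel's. The resting frame is those axes turned 55 degrees about y: frame x points down the slope (0.574, 0, -0.819), frame z (0.819, 0, 0.574). Some mm out in y do not matter.
- stand: Fixed imaging stand, origin on the desk midway below the hooks, z up, x away from the robot at yaw 0. Base 250 (y), x -60 to 70, 10 thick; posts at y +-100 just behind the hooks (x 7 to 22), cross bar between them at z 20 to 40; top at z 220. A frame hung right has its x straight down, its z (patches, fin) along stand +x, its y along stand y.
- hook_l (a point): Left hook (stand y +100): this is the bar's axis when fully home, z 187. An upright U open upward, throat 15 wide in x, 16 long in y, walls up to z 205, then a flared mouth about 30 wide to z 220. 7 of play in y either way between the frame's side bars and the hooks.
- hook_r (a point): Right hook, at stand y -100, the same.
- seat_l (a joint): Orange V-shaped seat in the left hook's throat, slides straight down: 0 m up (bar axis then 8 mm above hook_l), 0.008 m fully home at a hard stop. Stiff: needs about 6 N each, 12 N for both, and stays where it is left; the frame's own weight does not move it. Starts up or nearly up.
- seat_r (a joint): Orange seat in the right hook, the same.
- tray_a: White specimen tray with small pinned beetles, 75 x 95 x 22. Bystander, loose, origin at the middle of its underside.
- tray_b: White specimen tray with small pinned beetles, 75 x 95 x 22. Bystander, loose, origin at the middle of its underside.
- jar: Amber glass jar, 40 diameter, 55 high. Bystander, loose, origin at the middle of its underside.
- case: Small black case with a paper top, 50 x 70 x 18. Bystander, loose, origin at the middle of its underside.
- forceps: Steel forceps lying on the desk, 120 long, 8 high. Bystander, loose, origin at the middle of its underside.
- lens: Black eyepiece lens, 40 diameter, 28 high. Bystander, loose, origin at the middle of its underside.
- pincup: White ceramic pin cup, 44 diameter, 40 high. Bystander, loose, origin at the middle of its underside.
Mind the look-alikes: they are no part of the job. Leave any red look-alike of the easel alone.

How it is judged:
On the way, in this order (a step that is already met when the one before it is completed fails the run):
1. the frame rests on the easel, let go (distance between frame_fin and easel_rest below 0.03 m and angle between frame_fin's own z axis and vertical between 0.76 and 1.16 rad and contact force between the fingers and frame below 0.1 N and contact force between frame and easel above 0.5 N and linear speed of frame below 0.03 m/s), for 0.2 s.
2. both ears are in their hooks with both orange seats home, while the robot still holds or presses the frame (distance between ear_l and hook_l below 0.01 m and distance between ear_r and hook_r below 0.01 m and value of joint each of seat_l, seat_r above 0.0062 m and contact force between the fingers and frame above 0.5 N), for 0.2 s.
At the end, for the whole second after the job is handed in: The frame hangs still on the stand with nothing of the robot touching it: each ear within 10 mm of its hook point, both orange seats pushed at least 6.2 of 8 mm down, the frame within 0.25 rad of plumb, patch side away from the robot (distance between ear_l and hook_l below 0.01 m and distance between ear_r and hook_r below 0.01 m and value of joint each of seat_l, seat_r above 0.0062 m and angle between the x axis of frame_bar and the z axis of stand, either way round below 0.25 rad and x of frame_fin in the frame of stand above 0 m and contact force between anything else and frame above 0.5 N and contact force between the fingers and frame below 0.1 N and linear speed of frame below 0.03 m/s).
It fails at once if the frame is forced against the stand with over 60 N (contact force between frame and stand above 60 N).
It fails at once if the frame is dropped or tossed: moving faster than 0.45 m/s out of the fingers (contact force between the fingers and frame below 0.05 N and linear speed of frame above 0.45 m/s).
It fails at once if another thing on the desk is shifted by more than 30 mm (distance of any of tray_a, tray_b, jar, case, forceps, lens, pincup from where it was at the start of the episode above 0.03 m).
It also fails if it takes over 72 s, if anything falls off the work surface, if the arm or the gripper's body presses on something with over 40 N, if the wrist force passes 120 N, or if a joint passes its speed limit or range.

## Working session

There is one attempt and no reset: what is moved stays moved. The work goes in short steps, Python scripts to look and compute and a shell command to move; the robot and the scene stay as the last step left them, time stands still between calls to the robot, and variables do not carry over. Pictures are saved under pics/ and viewed, and the job is handed in when it is done.

```bash
ls; mkdir -p pics; cat > h.py <<'E'
from plant import *
import numpy as np, cv2
from scipy.spatial.transform import Rotation as R
E
python3 - <<'E'
from h import *
s=get_state()
for k,v in s.items(): print(k,np.round(v,4))
import plant; print([n for n in dir(plant) if not n.startswith('__')])
for n in ["scene","top"]:
    c=read_camera(n); print(n,[ (k,np.round(c[k],4).tolist()) for k in c if k!='color'])
    cv2.imwrite(f"pics/{n}0.png",c["color"][:,:,::-1])
E
```

```text
pics
time 0.0
qpos [ 1.035   0.2872  1.5782  0.      1.2786 -0.15  ]
dq [ 0.0001  0.0017 -0.0013  0.0001  0.0005  0.0012]
joint_efforts [-4.00000e-04 -4.05973e+01 -2.92627e+01 -1.00000e-04  5.70000e-03
 -0.00000e+00]
eef_pos [0.2537 0.6249 0.247 ]
tcp_rot [ 1.917e-01  9.815e-01 -1.100e-03 -4.000e-04]
contact_force [ 0.3362  0.5484 -0.2026]
wrist_torque [ 0.0683 -0.0053 -0.0247]
opening 1.0034
['Unreachable', 'get_state', 'place_of', 'read_camera', 'sign_off', 'tip_extent', 'trace']
scene [('vfov', 43.2481), ('cx', 314.4263), ('cy', 197.2865), ('cam_to_world', [[0.2453, -0.5205, 0.8179, 1.6225], [0.9694, 0.1398, -0.2018, -0.2744], [-0.0094, 0.8424, 0.5388, 0.8754], [0.0, 0.0, 0.0, 1.0]])]
top [('vfov', 52.5091), ('cx', 315.3491), ('cy', 204.0501), ('cam_to_world', [[0.0013, 0.9785, -0.2064, 0.2383], [-1.0, 0.0007, -0.0027, 0.0024], [-0.0025, 0.2064, 0.9785, 1.4235], [0.0, 0.0, 0.0, 1.0]])]
```

View pics/scene0.png

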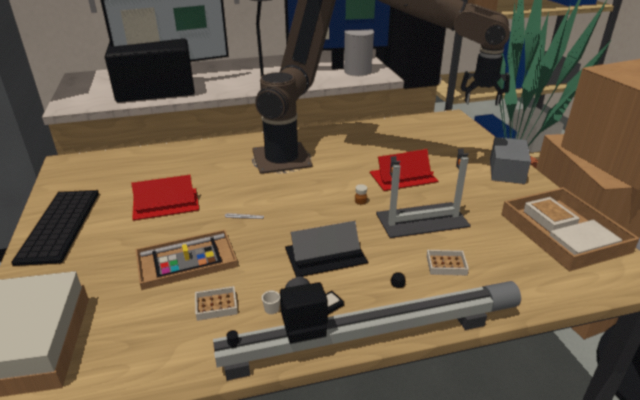

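View pics/top0.png

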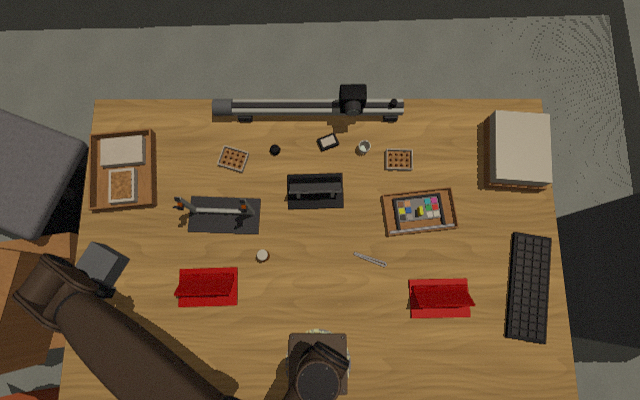

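Candidates:
- **Frame:** it shows only in the small box (scene 187,258; top 420,212). The large wooden tray at top 123,170 holds papers, so it is not the one.
- **Easel:** the grey one is at top 315,190 and scene 326,247. The red look-alikes are at top 208,287 and 440,298, and scene 165,195 and 403,168. I choose the grey one.
- **Stand:** top 222,215 and scene 423,200.

Next I'll measure these.

```bash
cat >> h.py <<'E'
def ray(c,px):
    H=400; f=H/2/np.tan(np.radians(c["vfov"]/2))
    d=np.array([(px[0]-c["cx"])/f,-(px[1]-c["cy"])/f,-1.0])
    M=np.array(c["cam_to_world"]); d=M[:3,:3]@d; return M[:3,3],d/np.linalg.norm(d)
def proj(c,P):
    H=400; f=H/2/np.tan(np.radians(c["vfov"]/2)); M=np.array(c["cam_to_world"])
    p=M[:3,:3].T@(np.asarray(P)-M[:3,3]); return np.array([c["cx"]+f*p[0]/-p[2], c["cy"]-f*p[1]/-p[2]])
def onz(c,px,z):
    o,d=ray(c,px); return o+d*(z-o[2])/d[2]
def tri(c1,p1,c2,p2):
    o1,d1=ray(c1,p1);o2,d2=ray(c2,p2)
    A=np.stack([d1,-d2],1); t=np.linalg.lstsq(A,o2-o1,rcond=None)[0]
    a=o1+t[0]*d1;b=o2+t[1]*d2; return (a+b)/2, np.linalg.norm(a-b)
E
python3 - <<'E'
from h import *
C={n:read_camera(n) for n in ["scene","top"]}
for t in ["frame_fin","frame_bar","ear_l","ear_r","box","easel","easel_rest","stand","hook_l","hook_r","jar","forceps","lens","pincup","case","tray_a"]:
    r={n:place_of(t,n) for n in C}
    print(t,{n:[(np.round(x["location"],1).tolist(),round(x["p"],2)) for x in r[n][:3]] for n in r})
    if r["scene"] and r["top"]:
        P,e=tri(C["scene"],r["scene"][0]["location"],C["top"],r["top"][0]["location"]); print("    ",np.round(P,4),"err",round(e,4))
for n,(x,y) in {"scene":(187,258),"top":(419,212)}.items():
    im=C[n]["color"][y-35:y+35,x-60:x+60,::-1]
    cv2.imwrite(f"pics/crop_box_{n}.png",cv2.resize(im,None,fx=6,fy=6,interpolation=cv2.INTER_CUBIC))
E
python3 -c "
import cv2,numpy as np
a=cv2.imread('pics/crop_box_scene.png');b=cv2.imread('pics/crop_box_top.png')
cv2.imwrite('pics/crop_box.png',cv2.resize(np.vstack([a,b]),(514,600)))"
```

```text
frame_fin {'scene': [([184.1, 252.5], 0.7), ([325.7, 228.3], 0.56)], 'top': [([420.5, 211.7], 0.75), ([421.8, 229.5], 0.49), ([265.3, 252.8], 0.41)]}
     [ 0.5063 -0.3618  0.0245] err 0.0018
frame_bar {'scene': [([181.9, 245.4], 0.95), ([244.2, 217.7], 0.46)], 'top': [([421.3, 228.9], 0.92)]}
     [ 0.4482 -0.3675  0.0056] err 0.0005
ear_l {'scene': [([217.4, 234.2], 0.9), ([148.2, 255.7], 0.81)], 'top': [([447.4, 225.0], 0.75), ([418.5, 211.3], 0.29)]}
     [ 0.4653 -0.3487  0.0742] err 0.1731
ear_r {'scene': [([217.4, 234.2], 0.9), ([148.2, 255.7], 0.81)], 'top': [([447.4, 225.0], 0.75), ([418.5, 211.3], 0.29)]}
     [ 0.4653 -0.3487  0.0742] err 0.1731
box {'scene': [([187.3, 257.7], 0.91)], 'top': [([417.4, 210.7], 0.87)]}
     [ 0.5127 -0.3552  0.0102] err 0.0009
easel {'scene': [([402.1, 174.2], 0.88), ([168.6, 202.5], 0.85), ([325.0, 252.7], 0.62)], 'top': [([315.2, 192.8], 0.78), ([436.4, 301.1], 0.73), ([206.4, 291.6], 0.62)]}
     [0.5679 0.105  0.2283] err 0.2141
easel_rest {'scene': [([404.1, 154.3], 0.95), ([326.9, 230.7], 0.7), ([158.1, 180.9], 0.66)], 'top': [([316.1,
[... 681 characters left out ...]
[([392.8, 229.4], 0.71), ([372.4, 258.5], 0.55)]}
     [ 0.5048 -0.0155  0.2751] err 0.4432
lens {'scene': [([396.5, 285.5], 0.55), ([392.3, 169.3], 0.36)], 'top': [([276.3, 152.3], 0.4), ([326.6, 142.8], 0.16)]}
     [ 0.7379  0.1542 -0.0099] err 0.0052
pincup {'scene': [([269.6, 306.6], 0.65), ([462.8, 159.1], 0.58)], 'top': [([360.6, 150.7], 0.64), ([418.9, 210.8], 0.32)]}
     [ 0.7395 -0.1655 -0.001 ] err 0.0103
case {'scene': [([327.2, 306.8], 0.8)], 'top': [([327.7, 142.5], 0.67)]}
     [ 0.7729 -0.0377 -0.0021] err 0.003
tray_a {'scene': [([214.7, 308.8], 0.63), ([452.4, 263.1], 0.57)], 'top': [([232.6, 163.0], 0.84), ([396.1, 161.0], 0.61)]}
     [ 0.7024 -0.0084  0.0862] err 0.5964
```

View pics/crop_box.png

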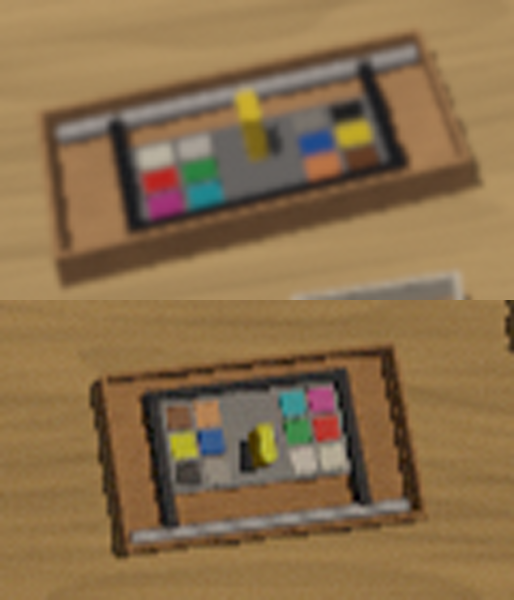

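```bash
python3 - <<'E'
from h import *
C={n:read_camera(n) for n in ["scene","top"]}
S,T=C["scene"],C["top"]
def med(t,n,near):
    L=[]
    for x in place_of(t,n):
        if np.hypot(*(np.array(x["location"])-near))<8: L.append(x["location"])
    return np.array(L[0]) if L else None
pts={"frame_fin":((184,252),(420,212),.029),"frame_bar":((182,245),(421,229),.010),"ear_l":((217,234),(393,232),.01),"ear_r":((148,256),(447,225),.01),"box":((187,258),(417,211),0),
"easel":((325,253),(315,193),0),"easel_rest":((327,231),(316,183),.087),"hook_l":((459,158),(181,202),.187),"hook_r":((393,169),(244,205),.187),"stand":((425,221),(222,215),0)}
for t,(a,b,z) in pts.items():
    pa,pb=med(t,"scene",a),med(t,"top",b)
    print(t, None if pa is None else (pa.round(1),onz(S,pa,z).round(4)), None if pb is None else (pb.round(1),onz(T,pb,z).round(4)), tri(S,pa,T,pb) if pa is not None and pb is not None else '')
def crop(c,x0,y0,x1,y1,f):
    return cv2.resize(c["color"][y0:y1,x0:x1,::-1],None,fx=f,fy=f,interpolation=cv2.INTER_CUBIC)
cv2.imwrite("pics/stand_scene.png",crop(S,370,140,480,240,6))
cv2.imwrite("pics/stand_top.png",crop(T,160,160,360,240,4))
cv2.imwrite("pics/easel_scene.png",crop(S,280,210,375,280,8))
E
```

```text
frame_fin (array([184. , 250.3]), array([ 0.5029, -0.3604,  0.029 ])) (array([417.1, 212.9]), array([ 0.5011, -0.3495,  0.029 ])) (array([ 0.50137347, -0.35552345,  0.02627317]), np.float64(0.010424547192421935))
frame_bar (array([180.3, 246.1]), array([ 0.4561, -0.3717,  0.01  ])) (array([419.9, 228.2]), array([ 0.45  , -0.3614,  0.01  ])) (array([ 0.45055074, -0.36762462,  0.00446678]), np.float64(0.009424012872443767))
ear_l (array([216.4, 235.5]), array([ 0.4325, -0.2703,  0.01  ])) (array([393.3, 231.3]), array([ 0.4389, -0.2674,  0.01  ])) (array([ 0.43822241, -0.26856473,  0.01365872]), np.float64(0.003592975118199247))
ear_r (array([145.4, 251.3]), array([ 0.455 , -0.4652,  0.01  ])) (array([446.1, 225.7]), array([ 0.459, -0.454,  0.01 ])) (array([ 0.45872709, -0.45941222,  0.01087886]), np.float64(0.01089120145500555))
box (array([186.1, 260.7]), array([ 0.5119, -0.3594,  0.    ])) (array([419. , 210.3]), array([ 0.5161, -0.3641,  0.    ])) (array([ 0.51551734, -0.36107542,  0.00345714]), np.float64(0.0040947099833600255))
easel (array([325.4, 255.7]), array([0.5879, 0.0098,
[... 266 characters left out ...]
0092, 0.087 ])) (array([0.59643313, 0.00915884, 0.09194898]), np.float64(5.0062809280574753e-05))
hook_l (array([461.4, 156.9]), array([0.4782, 0.4449, 0.187 ])) (array([179.7, 202.5]), array([0.5038, 0.4294, 0.187 ])) (array([0.50187961, 0.42720566, 0.20076897]), np.float64(0.005193204586430825))
hook_r (array([393. , 166.5]), array([0.4799, 0.2343, 0.187 ])) (array([245. , 203.8]), array([0.4998, 0.2253, 0.187 ])) (array([0.49798424, 0.22474007, 0.1978105 ]), np.float64(0.002921331856503574))
stand (array([422.3, 219. ]), array([0.4953, 0.337 , 0.    ])) (array([223. , 213.8]), array([0.5028, 0.3362, 0.    ])) (array([0.50161401, 0.33436579, 0.0049    ]), np.float64(0.0014564295806582662))
```

View pics/stand_scene.png

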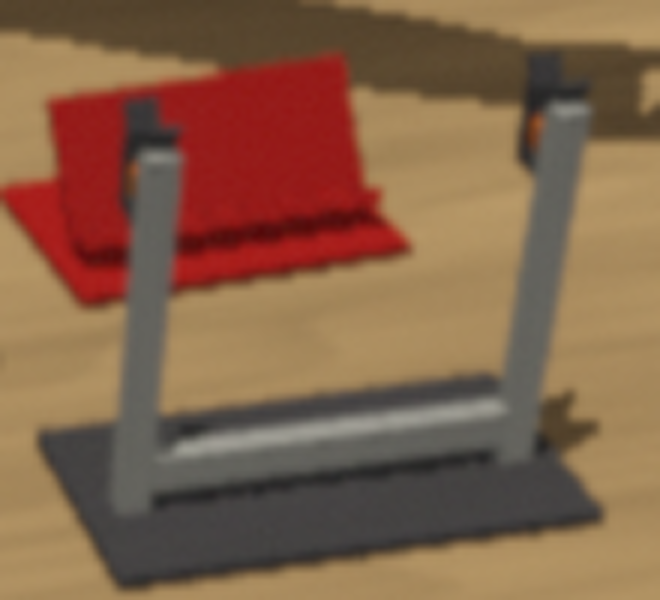

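View pics/stand_top.png

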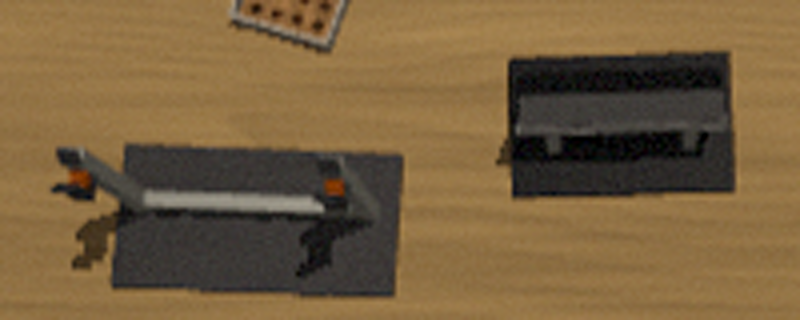

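View pics/easel_scene.png

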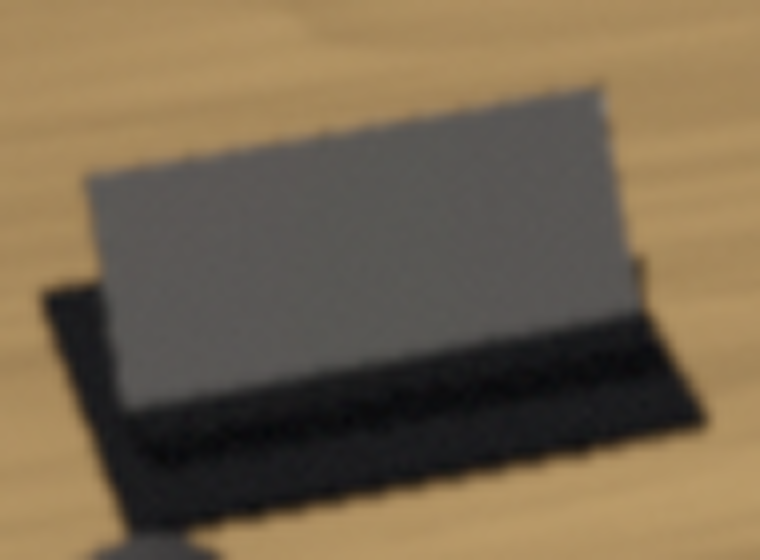

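The crops show the frame in the box with its bar on the robot side. The stand's hooks are at top (180,205) and (244,207), with orange seats. The easel's plate faces the scene camera. The networks are 2–3 px off, so I'll refine by fitting the known rectangles.

```bash
cat >> h.py <<'E'
def rectify(c,z,x0,x1,y0,y1,s=0.0005):
    # image with columns = y decreasing (left=+y), rows = x decreasing (up=+x)
    W=int((y1-y0)/s);Hh=int((x1-x0)/s)
    w=np.array([[x1,y1],[x1,y0],[x0,y0],[x0,y1]]); px=np.float32([proj(c,[a,b,z]) for a,b in w])
    dst=np.float32([[0,0],[W,0],[W,Hh],[0,Hh]])
    M=cv2.getPerspectiveTransform(px,dst)
    im=cv2.warpPerspective(np.ascontiguousarray(c["color"][:,:,::-1]),M,(W,Hh),flags=cv2.INTER_LINEAR)
    return im
E
python3 - <<'E'
from h import *
C={n:read_camera(n) for n in ["scene","top"]}
def rect(name,z,x0,x1,y0,y1,maskf,s=0.0005):
    for n,c in C.items():
        im=rectify(c,z,x0,x1,y0,y1,s); m=maskf(im).astype(np.uint8)*255
        m=cv2.morphologyEx(m,cv2.MORPH_CLOSE,np.ones((15,15)));m=cv2.morphologyEx(m,cv2.MORPH_OPEN,np.ones((41,41)))
        cs,_=cv2.findContours(m,cv2.RETR_EXTERNAL,cv2.CHAIN_APPROX_NONE)
        k=max(cs,key=cv2.contourArea); (cx,cy),(w,h),a=cv2.minAreaRect(k)
        b=cv2.boxPoints(((cx,cy),(w,h),a)); bw=np.stack([x1-b[:,1]*s,y1-b[:,0]*s],1)
        print(name,n,"ctr",round(x1-cy*s,4),round(y1-cx*s,4),"size",round(w*s,4),round(h*s,4),"ang",round(a,2))
        im2=im.copy(); cv2.drawContours(im2,[k],-1,(0,255,0),1); cv2.polylines(im2,[b.astype(int)],True,(0,0,255),1)
        cv2.imwrite(f"pics/rect_{name}_{n}.png",im2)
dark=lambda im:(im.max(2)<95)&((im.max(2).astype(int)-im.min(2))<25)
rect("stand",0.010,0.38,0.62,0.17,0.50,dark)
rect("easel",0.006,0.48,0.70,-0.13,0.14,dark)
E
python3 -c "
import cv2,numpy as np
f=lambda n:cv2.resize(cv2.imread('pics/rect_%s.png'%n),(400,290))
cv2.imwrite('pics/rects.png',np.vstack([np.hstack([f('stand_scene'),f('stand_top')]),np.hstack([f('easel_scene'),f('easel_top')])]))"
```

```text
stand scene ctr 0.5077 0.3295 size 0.2471 0.1304 ang 2.49
stand top ctr 0.4977 0.334 size 0.2543 0.1286 ang 2.37
easel scene ctr 0.5692 0.0173 size 0.1765 0.2135 ang 90.0
easel top ctr 0.5864 0.0093 size 0.1283 0.1992 ang 88.55
```

View pics/rects.png

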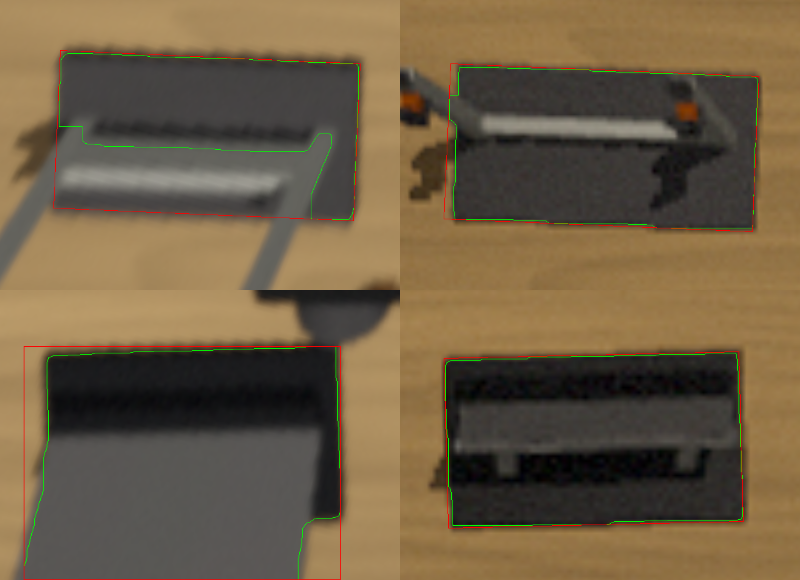

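```bash
cat >> h.py <<'E'
def pose(x,y,yaw,z=0): 
    M=np.eye(4);M[:3,:3]=R.from_euler('z',yaw,degrees=True).as_matrix();M[:3,3]=[x,y,z];return M
def tf(M,P): return np.asarray(P)@M[:3,:3].T+M[:3,3]
def boxw(x0,x1,y0,y1,z0,z1):
    v=np.array([[x,y,z] for x in(x0,x1) for y in(y0,y1) for z in(z0,z1)])
    return [(v[i],v[j]) for i in range(8) for j in range(i+1,8) if (v[i]!=v[j]).sum()==1]
def overlay(c,segs,x0,y0,x1,y1,f,col=(0,255,0)):
    im=cv2.resize(c["color"][y0:y1,x0:x1,::-1],None,fx=f,fy=f,interpolation=cv2.INTER_CUBIC)
    for a,b in segs:
        p=[((proj(c,q)-[x0,y0]+0.5)*f).astype(int) for q in(a,b)]
        cv2.line(im,tuple(map(int,p[0])),tuple(map(int,p[1])),col,1,cv2.LINE_AA)
    return im
STAND_SEG=boxw(-.06,.07,-.125,.125,0,.01)+[s for y in(-.1,.1) for s in boxw(-.015,.015,y-.008,y+.008,.205,.22)]+boxw(.007,.022,-.1,.1,.02,.04)
def easel_seg():
    c,s=np.cos(np.radians(55)),np.sin(np.radians(55))
    fx=np.array([c,0,-s]);fz=np.array([s,0,c]); o=np.array([.02,0,.087])
    P=lambda u,v,w:o+u*fx+w*fz+np.array([0,v,0])
    L=boxw(-.055,.075,-.1,.1,0,.006)
    # plate front: back plane 25 below fin; upper edge: frame upper 40 (from top -66) free -> u=-26 ; foot u=60
    q=[P(-.026,-.09,-.025),P(-.026,.09,-.025),P(.06,.09,-.025),P(.06,-.09,-.025)]
    L+=[(q[i],q[(i+1)%4]) for i in range(4)]
    return L
def T(M,L): return [(tf(M,a),tf(M,b)) for a,b in L]
E
cat > ov.py <<'E'
from h import *
import sys
sx,sy,sa,ex,ey,ea=map(float,sys.argv[2:8])
C={n:read_camera(n) for n in ["scene","top"]}
st=T(pose(sx,sy,sa),STAND_SEG); es=T(pose(ex,ey,ea),easel_seg())
a=overlay(C["scene"],st,375,140,475,240,4);b=overlay(C["top"],st,170,180,270,240,4)
c=overlay(C["scene"],es,280,210,375,280,4);d=overlay(C["top"],es,275,165,355,215,4)
H=600;out=np.zeros((690,800,3),np.uint8)
out[:400,:400]=a; out[:240,400:800]=b; out[400:680,:380]=c; out[400:600,400:720]=d
cv2.imwrite(sys.argv[1],out[:600])
E
python3 ov.py pics/ov1.png .4927 .332 -2.4 .5814 .0093 1.4
```

```text
(no output)
```

View pics/ov1.png

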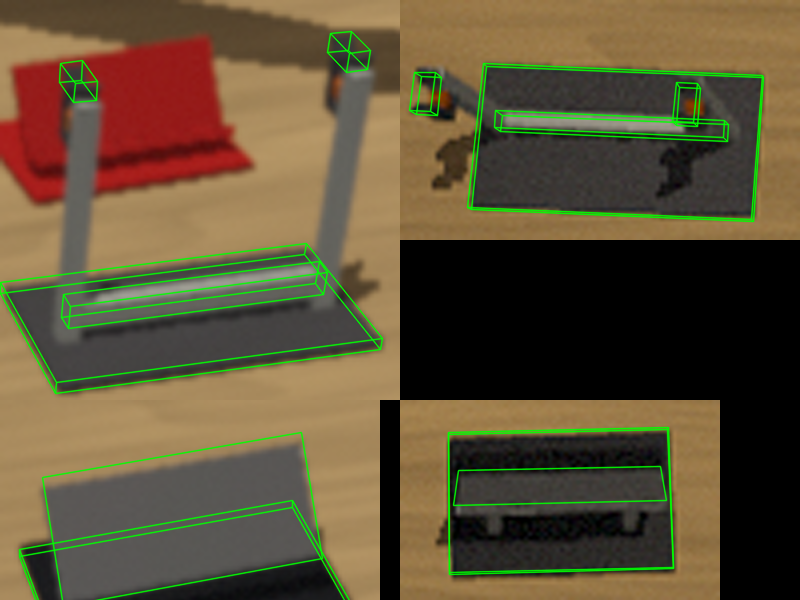

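```bash
python3 - <<'E'
from h import *
C={n:read_camera(n) for n in ["scene","top"]}
for n,c in C.items():
    im=c["color"].astype(int); r,g,b=im[...,0],im[...,1],im[...,2]
    m=((r-b>90)&(r-g>60)&(g>35)).astype(np.uint8)
    k,lab,st,ce=cv2.connectedComponentsWithStats(m)
    for i in range(1,k):
        if st[i,4]>4:
            x,y=ce[i]
            if (n=="scene" and 380<x<470 and y<190) or (n=="top" and 170<x<255 and 190<y<220): print(n,ce[i].round(1),st[i].tolist(),onz(c,ce[i],.19).round(4))
S,Tp=C["scene"],C["top"]
st=T(pose(.4927,.332,-2.4),STAND_SEG)
a=overlay(Tp,[],172,190,192,215,14);b=overlay(Tp,[],235,190,255,215,14)
c=overlay(S,[],382,150,410,178,12);d=overlay(S,[],448,140,476,168,12)
out=np.zeros((700,700,3),np.uint8);out[:350,:280]=a;out[:350,300:580]=b;out[355:691,:336]=c;out[355:691,345:681]=d
cv2.imwrite("pics/hooks.png",cv2.resize(out,(600,600)))
E
```

```text
scene [412.5 151. ] [410, 151, 6, 1, 6] [0.4126 0.3218 0.19  ]
scene [419.5 150. ] [417, 150, 6, 1, 6] [0.4121 0.3441 0.19  ]
scene [430.4 166.9] [427, 151, 11, 31, 50] [0.5139 0.3312 0.19  ]
scene [392.3 154.5] [378, 152, 31, 8, 53] [0.4175 0.2568 0.19  ]
scene [400.  174.5] [400, 172, 1, 6, 6] [0.5313 0.2338 0.19  ]
scene [389.8 187. ] [389, 185, 2, 5, 5] [0.5849 0.1835 0.19  ]
top [179.6 203.8] [178, 203, 4, 3, 9] [0.4991 0.4285 0.19  ]
top [243.4 206.1] [242, 205, 4, 3, 11] [0.4919 0.2295 0.19  ]
```

View pics/hooks.png

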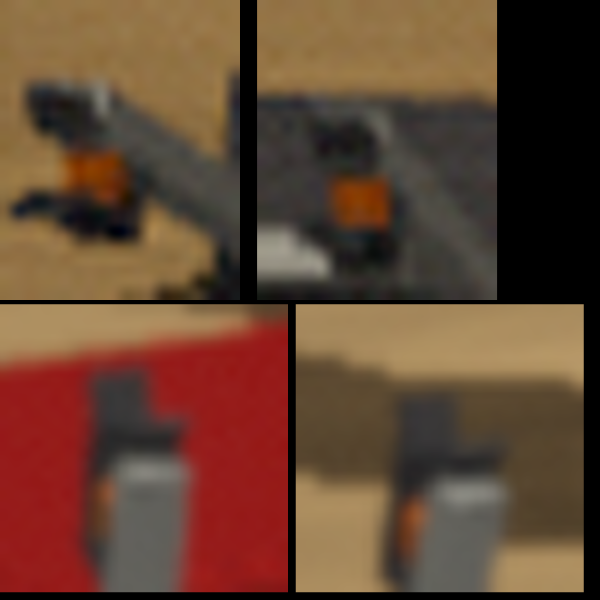

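```bash
python3 - <<'E'
from h import *
C={n:read_camera(n) for n in ["scene","top"]}
S,Tp=C["scene"],C["top"]
for p in [(393.7,156.9),(397.5,161.7),(460.8,148.8),(465.4,153.7)]:
    print(onz(S,np.array(p)-0.5,.22).round(4))
M=pose(.4955,.329,-2.2); print("model prongs",tf(M,[[-.015,-.1,.22],[.015,-.1,.22],[-.015,.1,.22],[.015,.1,.22]]).round(4))
# base corner from scene/top: print projected corners for check
E
python3 ov.py pics/ov2.png .4955 .329 -2.2 .5814 .0093 1.4
```

```text
[0.4815 0.2317 0.22  ]
[0.51   0.2313 0.22  ]
[0.4856 0.4322 0.22  ]
[0.5159 0.4302 0.22  ]
model prongs [[0.4767 0.2296 0.22  ]
 [0.5067 0.2285 0.22  ]
 [0.4843 0.4295 0.22  ]
 [0.5143 0.4284 0.22  ]]
```

View pics/ov2.png

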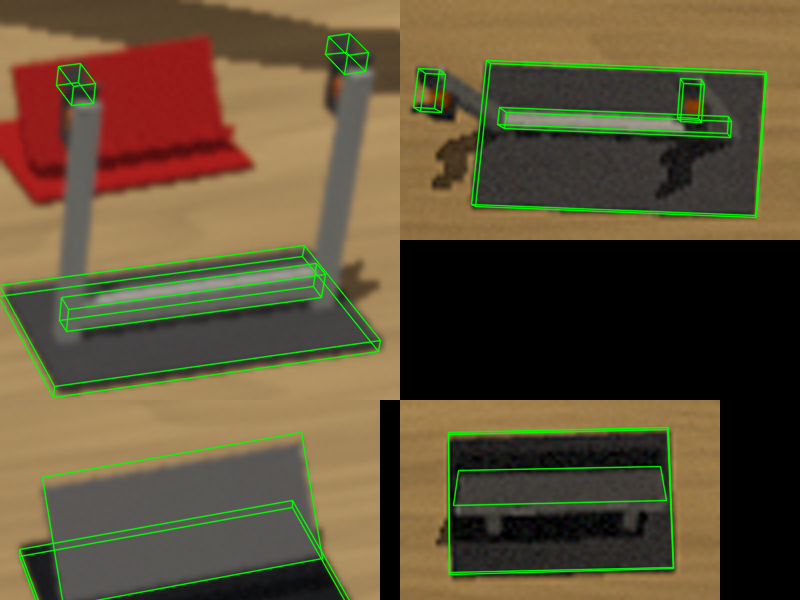

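```bash
cat >> h.py <<'E'
BOX_SEG=boxw(-.074,.074,-.124,.124,0,.024)+boxw(-.070,.070,-.120,.120,.004,.024)
FR_SEG=boxw(-.015,.015,-.006,.006,-.017,.017)+boxw(-.066,-.054,-.115,.115,-.025,-.013)+boxw(-.066,.06,-.085,.085,-.025,-.013)+boxw(-.032,.06,-.075,.075,-.021,-.017)
E
cat > ovb.py <<'E'
from h import *
import sys
bx,by,ba,fx,fy,fa=map(float,sys.argv[2:8])
C={n:read_camera(n) for n in ["scene","top"]}
b=T(pose(bx,by,ba),BOX_SEG); f=T(pose(fx,fy,fa,.029),FR_SEG)
rows=[]
for s,col in((b,(0,255,0)),(f,(255,0,255))):
    p=overlay(C["scene"],s,130,225,245,290,3.5 and 5,col); q=overlay(C["top"],s,375,180,465,240,5,col)
    rows.append((p,q))
out=np.zeros((650,1030,3),np.uint8)
for i,(p,q) in enumerate(rows):
    out[i*325:i*325+p.shape[0],:p.shape[1]]=p; out[i*325:i*325+300,578:578+q.shape[1]]=q
cv2.imwrite(sys.argv[1],cv2.resize(out,(800,505),interpolation=cv2.INTER_AREA))
E
python3 ovb.py pics/ovb1.png .514 -.360 5.5 .505 -.3605 5.5
```

```text
(no output)
```

View pics/ovb1.png

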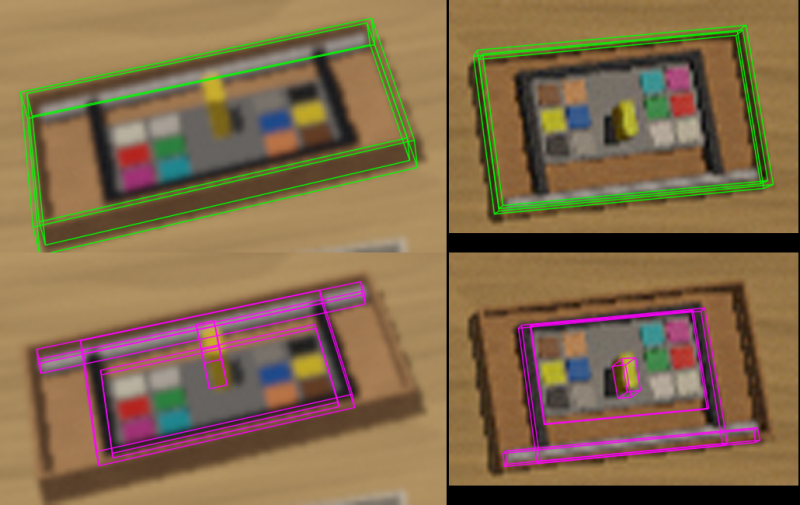

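```bash
cat >> h.py <<'E'
def goal(P,zax,yax):
    """tool target: origin P, tool z, tool y -> prints shift in tool axes (cm) and rotvec (deg)"""
    z=np.array(zax,float);z/=np.linalg.norm(z);y=np.array(yax,float);y-=z*(y@z);y/=np.linalg.norm(y)
    return np.array(P,float),np.stack([np.cross(y,z),y,z],1)
def delta(P,Rm,s=None):
    s=s or get_state(); Rc=R.from_quat(s["tcp_rot"]).as_matrix()
    d=Rc.T@(np.array(P)-s["eef_pos"])*100; w=np.degrees(R.from_matrix(Rc.T@Rm).as_rotvec())
    return d.round(2),w.round(2)
def show(s=None):
    s=s or get_state(); Rc=R.from_quat(s["tcp_rot"]).as_matrix()
    print("t",round(s["time"],2),"pos",np.round(s["eef_pos"],4),"x",Rc[:,0].round(3),"y",Rc[:,1].round(3),"z",Rc[:,2].round(3),"F",np.round(s["contact_force"],1),"op",round(s["opening"],3),"q",np.round(s["qpos"],2))
E
python3 - <<'E'
from h import *
print(tip_extent); show()
c,s=np.cos(np.radians(5.5)),np.sin(np.radians(5.5))
for sg in(1,-1):
  P,Rm=goal([.506,-.360,.15],[0,0,-1],[-s*sg,c*sg,0]); print(delta(P,Rm))
E
```

```text
0.017
t 3.5 pos [0.254  0.6254 0.2483] x [-0.926  0.376  0.   ] y [ 0.376  0.926 -0.   ] z [-0. -0. -1.] F [0.5 0.1 0.6] op 1.001 q [ 1.03  0.29  1.58  0.    1.28 -0.15]
(array([-60.43, -81.81,   9.83]), array([ -0.  ,  -0.  , -27.61]))
(array([-60.43, -81.81,   9.83]), array([ -0.  ,   0.  , 152.39]))
```

Tips reach 19 mm past the grasp point, so I'll grip a few mm above the fin's centre. First I raise the tool and turn it.

```bash
python3 -m crank '[[0,0,0,-2.5,0,0,-6.9],[0,0,0,-2.5,0,0,-6.9],[0,0,0,-2.5,0,0,-6.9],[0,0,0,-2.5,0,0,-6.9],[0,-4,-2,0,0,0,0]]'
python3 -m crank '[[0,-4,-2,0,0,0,0],[0,-4,-2.5,0,0,0,0],[0,-4,-2.5,0,0,0,0],[0,-2.5,-4,0,0,0,0],[0,-2,-4.5,0,0,0,0]]'; python3 -c "
from h import *;show()"
```

```text
time: 4.0
eef_pos: [0.2928, 0.6122, 0.3546]
tcp_rot: [-0.052, 0.999, 0.004, 0.002]
contact_force: [1.9, -0.1, 0.3]
opening: 0.501
time: 4.5
eef_pos: [0.4764, 0.4696, 0.3476]
tcp_rot: [-0.048, 0.999, -0.0, -0.0]
contact_force: [0.2, 0.2, 0.3]
opening: 0.5
t 4.5 pos [0.4764 0.4696 0.3476] x [-0.995 -0.096  0.   ] y [-0.096  0.995 -0.   ] z [-0. -0. -1.] F [0.2 0.2 0.3] op 0.5 q [ 0.63  0.22  1.48 -0.    1.44 -1.04]
```

```bash
python3 -m crank '[[0,0.3,-4.6,0,0,0,0],[0,0.3,-4.6,0,0,0,0],[0,0.3,-4.6,0,0,0,0],[0,0.3,-4.6,0,0,0,0],[0,0.3,-4.6,0,0,0,0]]' >/dev/null
python3 -m crank '[[0,0.3,-4.6,0,0,0,0],[0,0.3,-4.6,0,0,0,0],[0,0.3,-4.6,0,0,0,0],[0,0.3,-4.6,0,0,0,0],[0,0.3,-4.6,0,0,0,0]]' >/dev/null
python3 -m crank '[[0,0.3,-4.4,2,0,0,0],[0,0.3,-4.4,2,0,0,0],[0,0.3,-4.4,2,0,0,0],[0,0.3,-4.4,2,0,0,0],[0,0.3,-4.4,2,0,0,0]]' >/dev/null
python3 -m crank '[[0,0.3,-4.4,2,0,0,0],[0,0.3,-4.4,2,0,0,0],[0,0.3,-4.4,2,0,0,0],[0,0,0,3,0,0,0],[0,0,0,0,0,0,0]]'; python3 - <<'E'
from h import *;show()
c,s=np.cos(np.radians(5.5)),np.sin(np.radians(5.5))
P,Rm=goal([.506,-.360,.034],[0,0,-1],[-s,c,0]); print(delta(P,Rm))
C={n:read_camera(n) for n in ["scene","top"]}
a=overlay(C["scene"],[],120,190,250,290,4);b=overlay(C["top"],[],380,170,460,240,5)
out=np.zeros((400,920,3),np.uint8);out[:,:520]=a;out[:350,520:]=b;cv2.imwrite("pics/above.png",cv2.resize(out,(800,348)))
E
```

```text
time: 6.5
eef_pos: [0.4962, -0.3418, 0.1532]
tcp_rot: [-0.047, 0.999, 0.004, -0.003]
contact_force: [-0.5, 0.6, -0.7]
opening: 0.499
t 6.5 pos [ 0.4962 -0.3418  0.1532] x [-0.996 -0.094  0.006] y [-0.093  0.996  0.008] z [-0.007  0.007 -1.   ] F [-0.5  0.6 -0.7] op 0.499 q [-0.77  0.23  1.83  0.    1.09 -2.44]
(array([-0.88, -1.99, 11.9 ]), array([ 0.44, -0.36, -0.14]))
```

View pics/above.png

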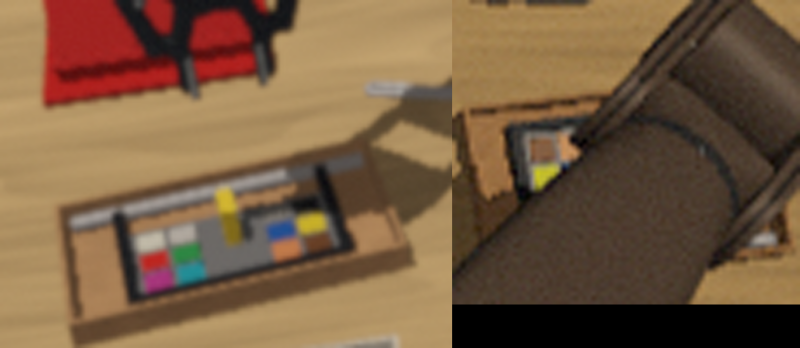

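```bash
python3 - <<'E'
from h import *
S=read_camera("scene")
show()
for z in(.136,.142): print(onz(S,(185.8,214.4),z).round(4))
print(proj(S,[.506,-.360,.046]))
E
```

```text
t 6.65 pos [ 0.4992 -0.3423  0.1594] x [-0.995 -0.096 -0.001] y [-0.096  0.995 -0.001] z [ 0.001 -0.001 -1.   ] F [-0.5 -0.   0.5] op 0.502 q [-0.77  0.22  1.83  0.    1.09 -2.44]
[ 0.4934 -0.34    0.136 ]
[ 0.5026 -0.3394  0.142 ]
[183.25018568 245.95860866]
```

```bash
python3 -m crank '[[0,-0.2,-0.8,2.5,0,0,0],[0,-0.1,-0.8,3,0,0,0],[0,0,0,2,0,0,0],[0,0,0,1.5,0,0,0],[0,0,0,0,0,0,0]]'; python3 - <<'E'
from h import *;
C={n:read_camera(n) for n in ["scene","top"]};show()
cv2.imwrite("pics/near.png",overlay(C["scene"],[],140,205,240,280,8))
E
```

```text
time: 7.15
eef_pos: [0.5031, -0.357, 0.0676]
tcp_rot: [-0.049, 0.999, 0.001, -0.001]
contact_force: [0.3, 0.2, -0.4]
opening: 0.501
t 7.25 pos [ 0.5042 -0.3583  0.0698] x [-0.995 -0.097 -0.001] y [-0.097  0.995 -0.002] z [ 0.002 -0.002 -1.   ] F [ 0.4 -0.3 -0.2] op 0.501 q [-0.78  0.36  1.83  0.    0.94 -2.45]
```

View pics/near.png

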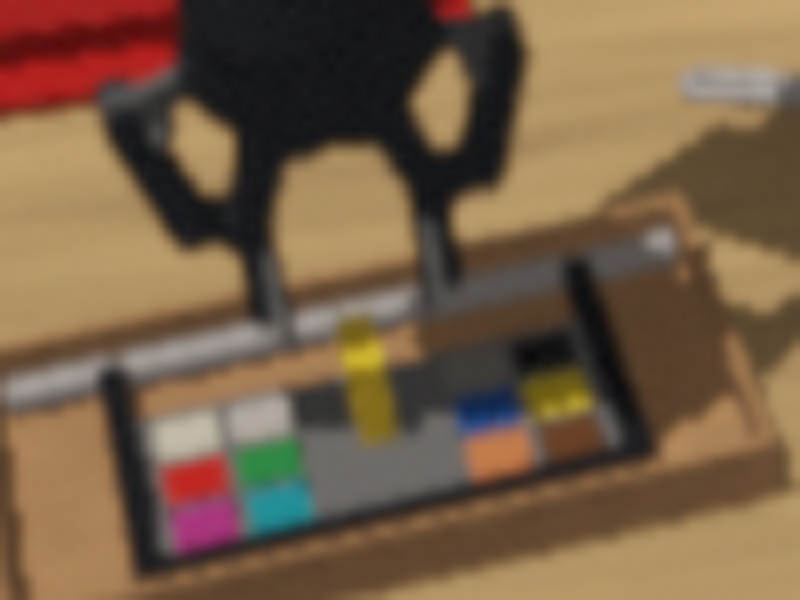

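Laterally aligned: the fin top is at about x=360 in the crop, midway between the tips at 285 and 445. Descending now.

```bash
python3 -m crank '[[0,0,0,1.5,0,0,0],[0,0,0,1.5,0,0,0],[0,0,0,0.5,0,0,0],[0,0,0,0,0,0,0],[0,0,0,0,0,0,0]]' 60; python3 - <<'E'
from h import *;
C={n:read_camera(n) for n in ["scene","top"]};show()
cv2.imwrite("pics/near2.png",overlay(C["scene"],[],140,205,240,280,8))
E
```

```text
time: 7.75
eef_pos: [0.5032, -0.3582, 0.033]
tcp_rot: [-0.048, 0.999, 0.0, -0.0]
contact_force: [-1.2, -0.1, -0.0]
opening: 0.496
t 7.85 pos [ 0.5036 -0.3586  0.0338] x [-0.995 -0.096 -0.001] y [-0.096  0.995 -0.001] z [ 0.001 -0.001 -1.   ] F [0.2 0.2 0.3] op 0.499 q [-0.78  0.42  1.84  0.    0.88 -2.45]
```

View pics/near2.png

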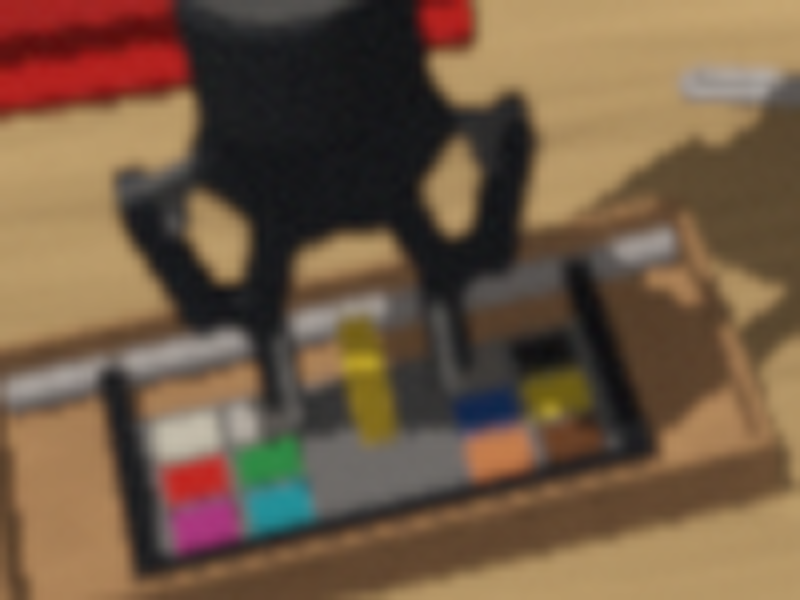

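```bash
python3 -m crank '[[1,0,0,0,0,0,0],[1,0,0,0,0,0,0],[1,0,0,0,0,0,0],[1,0,0,0,0,0,0],[1,0,0,0,0,0,0]]' 60; python3 -m crank '[[1,0,0,-0.5,0,0,0],[1,0,0,-0.5,0,0,0],[1,0,0,-1,0,0,0],[1,0,0,-1,0,0,0],[1,0,0,0,0,0,0]]'; python3 - <<'E'
from h import *;
C={n:read_camera(n) for n in ["scene","top"]};show()
cv2.imwrite("pics/lift.png",overlay(C["scene"],[],140,205,240,280,8))
E
```

```text
time: 8.35
eef_pos: [0.5036, -0.3585, 0.034]
tcp_rot: [-0.048, 0.999, -0.0, 0.0]
contact_force: [-1.6, 0.7, 3.9]
opening: 0.129
time: 8.85
eef_pos: [0.5044, -0.3593, 0.0657]
tcp_rot: [-0.048, 0.999, -0.002, 0.001]
contact_force: [-0.5, 0.2, -2.2]
opening: 0.13
t 8.95 pos [ 0.5035 -0.3585  0.064 ] x [-0.995 -0.096 -0.001] y [-0.096  0.995 -0.001] z [ 0.001 -0.001 -1.   ] F [-0.1  0.1 -3.2] op 0.131 q [-0.78  0.37  1.83 -0.    0.93 -2.45]
```

View pics/lift.png

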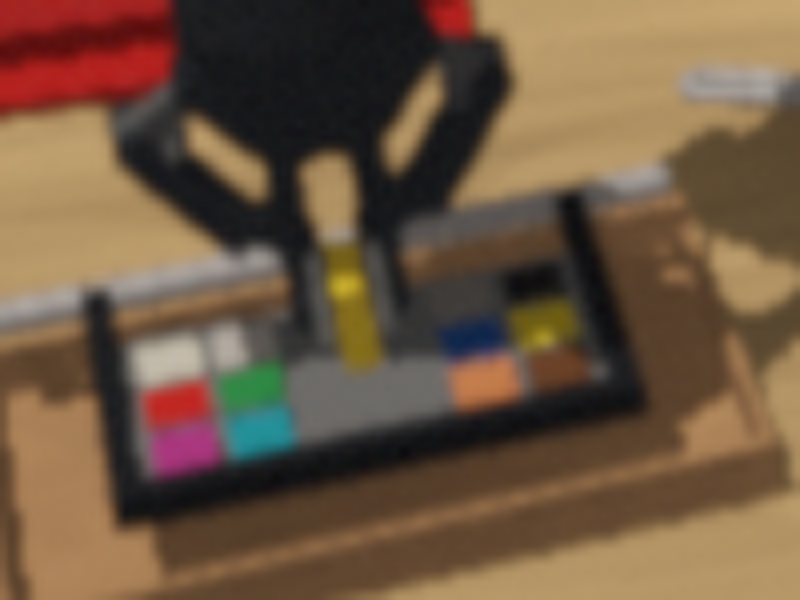

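```bash
cat >> h.py <<'E'
EA=(.582,.0093,1.4)
def easel_goal(u,w,toolback=.005):
    M=pose(*EA); fx=np.array([.574,0,-.819]);fz=np.array([.819,0,.574]); Rm=M[:3,:3]
    fin=tf(M,np.array([.02,0,.087])+u*fx+w*fz)
    return goal(fin+Rm@fz*toolback,-(Rm@fz),Rm@[0,1,0])
E
python3 - <<'E'
from h import *
P,Rm=easel_goal(-.02,.06); print(P,Rm); print(delta(P,Rm))
E
python3 -m crank '[[1,0,0,-4,0,0,0],[1,0,0,-4,0,0,0],[1,0,0,-4,0,0,0],[1,0,0,-4,0,0,0],[1,0,0,-3,0,0,0]]'
```

```text
[0.64373657 0.01080881 0.14069   ] [[-5.73760669e-01 -2.44321782e-02 -8.18658515e-01]
 [-1.40224087e-02  9.99701490e-01 -2.00075831e-02]
 [ 8.18902966e-01  1.90585792e-18 -5.73931993e-01]]
(array([-17.5 ,  35.41,  -7.69]), array([-2.01, 54.99,  3.75]))
time: 9.45
eef_pos: [0.5035, -0.3585, 0.256]
tcp_rot: [-0.048, 0.999, -0.001, 0.001]
contact_force: [0.5, -0.9, -2.2]
opening: 0.133
```

```bash
python3 -m crank '[[1,-1.5,3.6,0,0,0,0],[1,-1.5,3.6,0,0,0,0],[1,-2,3.6,0,0,0,0],[1,-2,3.6,0,0,0,0],[1,-2,3.6,0,0,0,0]]'
python3 -m crank '[[1,-2,3.6,0,0,0,0.8],[1,-2,3.6,0,0,0,0.8],[1,-2,3.6,0,0,0,0.8],[1,-1.5,3.6,0,0,0,0.8],[1,-1,3.0,0,0,0,0.8]]'
python3 -m crank '[[1,0,0,0,0,7.5,0],[1,0,0,0,0,7.5,0],[1,0,0,0,0,7.5,0],[1,0,0,0,0,7.5,0],[1,0,0,0,0,7.5,0]]'
python3 - <<'E'
from h import *;show()
P,Rm=easel_goal(-.02,.06); print(delta(P,Rm))
E
```

```text
time: 9.95
eef_pos: [0.5756, -0.1688, 0.2526]
tcp_rot: [-0.048, 0.999, 0.0, -0.001]
contact_force: [0.8, -0.9, -2.6]
opening: 0.131
time: 10.45
eef_pos: [0.6485, 0.0115, 0.2523]
tcp_rot: [-0.013, 1.0, 0.0, -0.001]
contact_force: [-0.1, -1.1, -3.0]
opening: 0.126
time: 10.95
eef_pos: [0.6489, 0.0093, 0.253]
tcp_rot: [-0.012, 0.946, -0.004, -0.323]
contact_force: [1.4, 0.5, -3.0]
opening: 0.129
t 10.95 pos [0.6489 0.0093 0.253 ] x [-0.791 -0.021  0.612] y [-0.026  1.    -0.   ] z [-0.611 -0.016 -0.791] F [ 1.4  0.5 -3. ] op 0.129 q [-0.11  0.57  1.28 -0.09  1.95 -1.71]
(array([-6.46,  0.17,  9.2 ]), array([-0.08, 17.27,  0.07]))
```

```bash
python3 -m crank '[[1,0,0,0,0,8.5,0],[1,0,0,0,0,8.5,0],[1,0,0,0,0,0,0]]'
python3 - <<'E'
from h import *;show()
P,Rm=easel_goal(-.02,.06); print(delta(P,Rm))
C={n:read_camera(n) for n in ["scene","top"]}
M=np.eye(4);s=get_state();Rc=R.from_quat(s["tcp_rot"]).as_matrix()
M[:3,:3]=Rc@np.diag([-1,1,-1]);M[:3,3]=s["eef_pos"]+Rc[:,2]*.005
a=overlay(C["scene"],T(M,FR_SEG),250,130,400,290,3);b=overlay(C["top"],T(M,FR_SEG),260,140,370,230,3)
out=np.zeros((480,800,3),np.uint8);out[:,:450]=a;out[:270,460:790]=b;cv2.imwrite("pics/held.png",out)
E
```

```text
time: 11.25
eef_pos: [0.6485, 0.0092, 0.246]
tcp_rot: [-0.012, 0.887, -0.005, -0.461]
contact_force: [0.4, 0.1, -4.9]
opening: 0.13
t 11.25 pos [0.6485 0.0092 0.246 ] x [-0.574 -0.016  0.819] y [-0.026  1.     0.001] z [-0.818 -0.021 -0.574] F [ 0.4  0.1 -4.9] op 0.13 q [-0.1   0.72  1.16 -0.13  2.21 -1.73]
(array([-8.35,  0.16,  6.44]), array([-0.04,  0.04,  0.13]))
```

View pics/held.png

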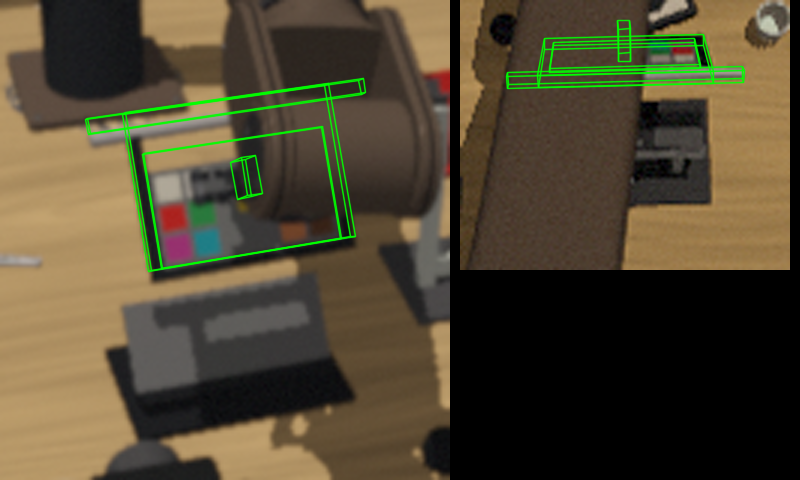

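```bash
python3 -m crank '[[1,-2.8,0,2,0,0,0],[1,-2.8,0,2,0,0,0],[1,-2.5,0.1,2.5,0,0,0],[1,0,0,2,0,0,0],[1,0,0,0,0,0,0]]'
python3 - <<'E'
from h import *;show()
P,Rm=easel_goal(0,0); print(delta(P,Rm))
C={n:read_camera(n) for n in ["scene","top"]}
cv2.imwrite("pics/ap.png",overlay(C["scene"],[],270,190,390,290,6))
E
```

```text
time: 11.85
eef_pos: [0.6241, 0.0099, 0.137]
tcp_rot: [-0.012, 0.889, -0.006, -0.459]
contact_force: [-0.0, -0.3, -3.4]
opening: 0.128
t 11.85 pos [0.6241 0.0099 0.137 ] x [-0.579 -0.016  0.815] y [-0.026  1.     0.001] z [-0.815 -0.021 -0.579] F [-0.  -0.3 -3.4] op 0.128 q [-0.11  0.78  1.28 -0.12  2.03 -1.7 ]
(array([-2.8 ,  0.04,  4.2 ]), array([-0.06,  0.39,  0.08]))
```

View pics/ap.png

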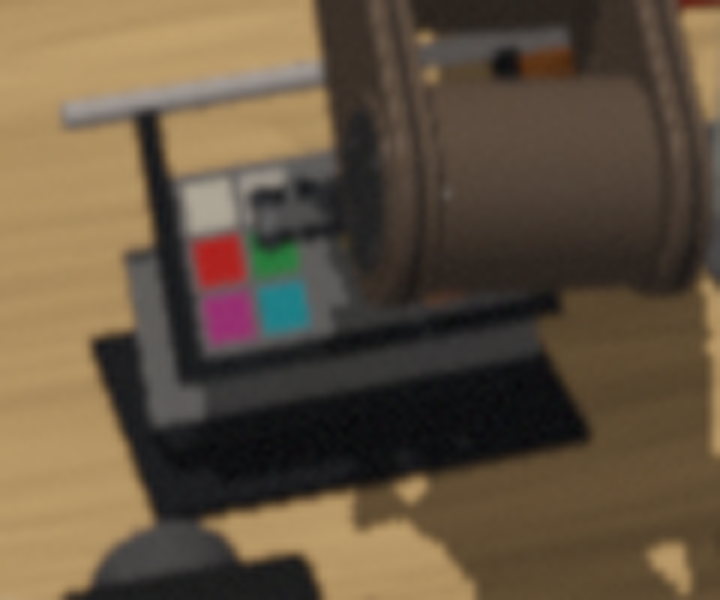

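```bash
python3 -m crank '[[1,0,0,1.5,0,0.2,0],[1,0,0,1.5,0,0.2,0],[1,0,0,0.5,0,0,0],[1,0,0,0,0,0,0],[1,0,0,0,0,0,0]]'
python3 - <<'E'
from h import *;show()
P,Rm=easel_goal(0,0); print(delta(P,Rm))
E
```

```text
time: 12.45
eef_pos: [0.599, 0.0088, 0.1194]
tcp_rot: [-0.011, 0.888, -0.006, -0.459]
contact_force: [0.0, 0.5, -3.0]
opening: 0.129
t 12.45 pos [0.599  0.0088 0.1194] x [-0.578 -0.015  0.816] y [-0.026  1.    -0.001] z [-0.816 -0.022 -0.578] F [ 0.   0.5 -3. ] op 0.129 q [-0.11  0.75  1.36 -0.12  1.98 -1.7 ]
(array([-2.82,  0.1 ,  1.13]), array([-0.1 ,  0.29,  0.03]))
```

```bash
python3 -m crank '[[1,-0.8,0,0.3,0,0.2,0],[1,-0.8,0,0.3,0,0.1,0],[1,0,0,0.2,0,0,0],[1,0,0,0.2,0,0,0],[1,0,0,0,0,0,0]]'
python3 - <<'E'
from h import *;show()
P,Rm=easel_goal(0,0); print(delta(P,Rm))
s=get_state();Rc=R.from_quat(s["tcp_rot"]).as_matrix();print("F tool",(Rc.T@np.array(s["contact_force"])).round(1))
C={n:read_camera(n) for n in ["scene","top"]}
cv2.imwrite("pics/ap2.png",overlay(C["scene"],[],270,190,390,290,6))
E
```

```text
time: 12.95
eef_pos: [0.5983, 0.0089, 0.0985]
tcp_rot: [-0.012, 0.886, -0.006, -0.464]
contact_force: [0.6, -0.7, -2.9]
opening: 0.13
t 12.95 pos [0.5983 0.0089 0.0985] x [-0.57  -0.015  0.822] y [-0.026  1.     0.   ] z [-0.822 -0.021 -0.57 ] F [ 0.6 -0.7 -2.9] op 0.13 q [-0.11  0.78  1.36 -0.12  1.96 -1.7 ]
(array([-1.15,  0.07, -0.15]), array([-0.07, -0.29,  0.06]))
F tool [-2.7 -0.7  1.2]
```

View pics/ap2.png

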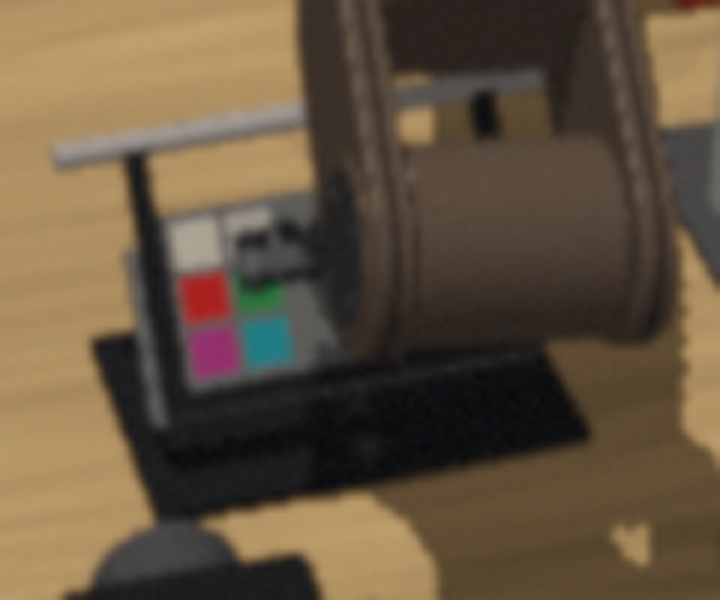

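```bash
cat > f.py <<'E'
from h import *;show()
P,Rm=easel_goal(0,0); print(delta(P,Rm))
s=get_state();Rc=R.from_quat(s["tcp_rot"]).as_matrix();print("F tool",(Rc.T@np.array(s["contact_force"])).round(1))
E
python3 -m crank '[[1,0,0,0.2,0,0,0],[1,0,0,0.2,0,0,0],[1,0,0,0,0,0,0]]'; python3 f.py
python3 -m crank '[[1,0,0,0.2,0,0,0],[1,0,0,0.2,0,0,0],[1,0,0,0,0,0,0]]'; python3 f.py
```

```text
time: 13.35
eef_pos: [0.5961, 0.0088, 0.0975]
tcp_rot: [-0.012, 0.887, -0.006, -0.462]
contact_force: [2.4, 0.9, -1.8]
opening: 0.127
t 13.35 pos [0.5961 0.0088 0.0975] x [-0.573 -0.015  0.82 ] y [-0.026  1.    -0.   ] z [-0.819 -0.022 -0.573] F [ 2.4  0.9 -1.8] op 0.127 q [-0.11  0.77  1.37 -0.12  1.95 -1.7 ]
(array([-1.2 ,  0.08, -0.38]), array([-0.11, -0.07,  0.05]))
F tool [-2.9  0.8 -1. ]
time: 13.65
eef_pos: [0.5959, 0.0088, 0.0976]
tcp_rot: [-0.012, 0.889, -0.006, -0.458]
contact_force: [12.5, 1.7, 3.7]
opening: 0.13
t 13.65 pos [0.5959 0.0088 0.0976] x [-0.58  -0.015  0.814] y [-0.026  1.    -0.001] z [-0.814 -0.022 -0.58 ] F [12.5  1.7  3.7] op 0.13 q [-0.11  0.77  1.37 -0.12  1.95 -1.69]
(array([-1.22,  0.08, -0.38]), array([-0.12,  0.44,  0.04]))
F tool [ -4.2   1.4 -12.3]
```

```bash
python3 -m crank '[[1,0,0,-0.2,0,0,0],[1,-0.3,0,0,0,0,0],[1,-0.3,0,0,0,0,0],[1,0,0,0,0,0,0]]'; python3 f.py
python3 -m crank '[[1,-0.2,0,0,0,0,0],[1,-0.2,0,0,0,0,0],[1,0,0,0,0,0,0]]'; python3 f.py
```

```text
time: 14.05
eef_pos: [0.5982, 0.0087, 0.0944]
tcp_rot: [-0.011, 0.886, -0.007, -0.464]
contact_force: [2.5, 0.5, 9.1]
opening: 0.13
t 14.05 pos [0.5982 0.0087 0.0944] x [-0.57  -0.013  0.822] y [-0.026  1.    -0.002] z [-0.822 -0.022 -0.57 ] F [2.5 0.5 9.1] op 0.13 q [-0.11  0.78  1.36 -0.12  1.96 -1.69]
(array([-0.83,  0.1 , -0.39]), array([-0.12, -0.3 , -0.03]))
F tool [ 6.   0.4 -7.3]
time: 14.35
eef_pos: [0.599, 0.0088, 0.0946]
tcp_rot: [-0.011, 0.884, -0.007, -0.468]
contact_force: [-4.1, 0.7, 18.9]
opening: 0.128
t 14.35 pos [0.599  0.0088 0.0946] x [-0.561 -0.013  0.828] y [-0.026  1.    -0.002] z [-0.827 -0.022 -0.561] F [-4.1  0.7 18.9] op 0.128 q [-0.11  0.79  1.35 -0.12  1.97 -1.69]
(array([-0.79,  0.09, -0.33]), array([-0.12, -0.87, -0.06]))
F tool [17.9  0.8 -7.3]
```

```bash
python3 -m crank '[[1,0.3,0,0,0,0,0],[1,0,0,0,0,0,0]]'; python3 f.py
python3 -m crank '[[0.7,0,0,0,0,0,0],[0.5,0,0,0,0,0,0],[0.3,0,0,0,0,0,0],[0.2,0,0,0,0,0,0],[0.2,0,0,0,0,0,0]]'; python3 f.py
python3 - <<'E'
from h import *
C={n:read_camera(n) for n in ["scene","top"]}
cv2.imwrite("pics/rel.png",overlay(C["scene"],[],270,190,390,290,6))
E
```

```text
time: 14.55
eef_pos: [0.5983, 0.0087, 0.0944]
tcp_rot: [-0.011, 0.886, -0.007, -0.464]
contact_force: [-0.2, 1.6, 10.9]
opening: 0.128
t 14.55 pos [0.5983 0.0087 0.0944] x [-0.568 -0.013  0.823] y [-0.026  1.    -0.002] z [-0.822 -0.022 -0.569] F [-0.2  1.6 10.9] op 0.128 q [-0.11  0.78  1.36 -0.12  1.96 -1.69]
(array([-0.82,  0.1 , -0.39]), array([-0.12, -0.37, -0.04]))
F tool [ 9.1  1.6 -6.1]
time: 15.05
eef_pos: [0.5974, 0.0089, 0.0893]
tcp_rot: [-0.012, 0.886, -0.006, -0.464]
contact_force: [0.3, 0.3, 0.1]
opening: 0.402
t 15.05 pos [0.5974 0.0089 0.0893] x [-0.569 -0.015  0.822] y [-0.026  1.     0.   ] z [-0.822 -0.021 -0.57 ] F [0.3 0.3 0.1] op 0.402 q [-0.11  0.79  1.36 -0.12  1.95 -1.69]
(array([-0.45,  0.08, -0.75]), array([-0.07, -0.3 ,  0.06]))
F tool [-0.1  0.3 -0.3]
```

View pics/rel.png

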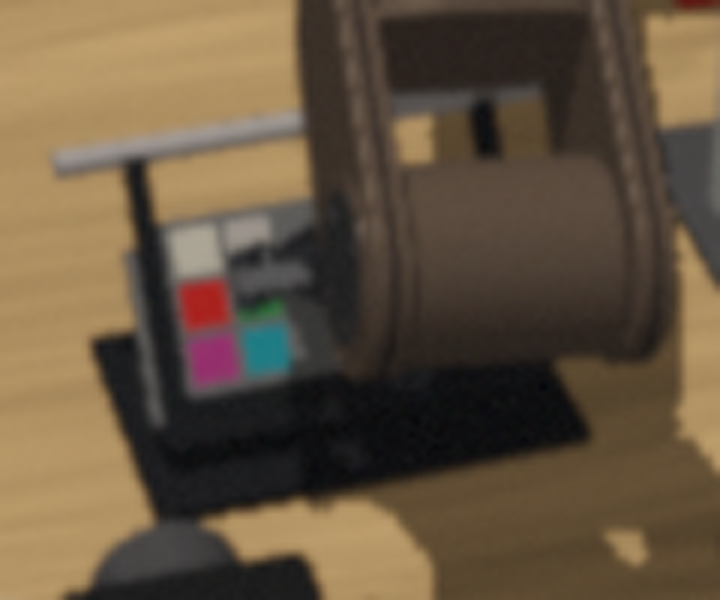

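```bash
python3 -m crank '[[0,0,0,-1,0,0,0],[0,0,0,-2,0,0,0],[0,0,0,-2,0,0,0],[0,0,0,-3,0,0,0],[0,0,0,-4,0,0,0]]'
python3 -m crank '[[0,3,0,-3,0,-8,0],[0,3,0,-3,0,-8,0],[0,3,0,-2,0,-8,0],[0,3,0,-2,0,-8,0],[0,3,0,-2,0,-8,0]]'; python3 - <<'E'
from h import *;show()
C={n:read_camera(n) for n in ["scene","top"]}
a=overlay(C["scene"],[],250,130,400,290,3);b=overlay(C["top"],[],260,140,370,230,3)
out=np.zeros((480,800,3),np.uint8);out[:,:450]=a;out[:270,460:790]=b;cv2.imwrite("pics/ret.png",out)
E
```

```text
time: 15.65
eef_pos: [0.6966, 0.0116, 0.1584]
tcp_rot: [-0.012, 0.886, -0.006, -0.464]
contact_force: [1.3, 0.3, -0.1]
opening: 0.498
time: 16.15
eef_pos: [0.6604, 0.0104, 0.3432]
tcp_rot: [-0.013, 0.992, -0.002, -0.128]
contact_force: [-0.5, -1.9, 0.6]
opening: 0.502
t 16.15 pos [0.6604 0.0104 0.3432] x [-0.967 -0.025  0.253] y [-0.026  1.    -0.001] z [-0.253 -0.007 -0.967] F [-0.5 -1.9  0.6] op 0.502 q [-0.12  0.34  1.36 -0.04  1.7  -1.72]
```

View pics/ret.png

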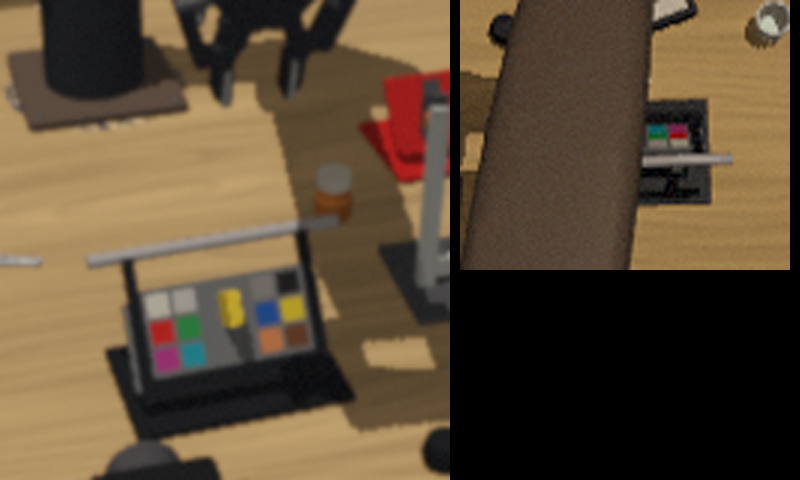

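Frame rests on the easel: bar from (88,262) to (340,220) in the crop, fin at (231,308), free of the fingers. Next I turn the tool for the bar grasp.

```bash
cat >> h.py <<'E'
def bar_goal(bar,yaw,back):
    Rz=R.from_euler('z',yaw,degrees=True).as_matrix(); fx=Rz@[.574,0,-.819];fz=Rz@[.819,0,.574]
    return goal(np.array(bar)-back*fx,fx,fz)
E
python3 - <<'E'
from h import *;show()
P,Rm=bar_goal([.552,.01,.125],1.4,.1); d,w=delta(P,Rm); print(P,d,w,np.linalg.norm(w),w/14)
E
```

```text
t 16.25 pos [0.6582 0.0109 0.351 ] x [-0.969 -0.025  0.247] y [-0.026  1.    -0.002] z [-0.247 -0.009 -0.969] F [-0.2 -0.7  2. ] op 0.5 q [-0.12  0.33  1.36 -0.04  1.71 -1.72]
[0.49461713 0.00859759 0.2069    ] [12.3   0.23 18.  ] [-38.61 -38.44  84.03] 100.14692506512618 [-2.75785714 -2.74571429  6.00214286]
```

```bash
python3 -m crank '[[-0.3,0,0,0,-2.8,-2.7,6],[-0.3,0,0,0,-2.8,-2.7,6],[-0.3,0,0,0,-2.8,-2.7,6],[-0.3,0,0,0,-2.8,-2.7,6],[-0.3,0,0,0,-2.8,-2.7,6]]'
python3 -m crank '[[-0.3,0,0,0,-2.8,-2.7,6],[-0.3,0,0,0,-2.8,-2.7,6],[-0.3,0,0,0,-2.8,-2.7,6],[-0.3,0,0,0,-2.8,-2.7,6],[-0.3,0,0,0,-2.8,-2.7,6]]'
python3 -m crank '[[-0.3,0,0,0,-2.8,-2.7,6],[-0.3,0,0,0,-2.8,-2.7,6],[-0.3,0,0,0,-2.8,-2.7,6],[-0.3,0,0,0,-2.8,-2.7,6],[-0.3,0,0,0,0,0,0]]'
python3 - <<'E'
from h import *;show()
P,Rm=bar_goal([.552,.01,.125],1.4,.1); d,w=delta(P,Rm); print(P,d,w)
E
```

```text
time: 16.75
eef_pos: [0.6603, 0.0102, 0.3397]
tcp_rot: [0.261, 0.961, 0.086, -0.012]
contact_force: [-0.4, 0.1, 0.1]
opening: 0.649
time: 17.25
eef_pos: [0.6602, 0.0102, 0.3397]
tcp_rot: [0.507, 0.839, 0.164, 0.11]
contact_force: [-0.3, 0.4, 0.4]
opening: 0.651
time: 17.75
eef_pos: [0.6592, 0.0114, 0.3387]
tcp_rot: [0.668, 0.684, 0.214, 0.198]
contact_force: [-0.3, -0.0, -0.2]
opening: 0.646
t 17.75 pos [0.6592 0.0114 0.3387] x [-0.028  0.999  0.016] y [0.83  0.015 0.558] z [ 0.558  0.029 -0.83 ] F [-0.3 -0.  -0.2] op 0.646 q [-0.18 -0.07  1.88  0.19  0.77 -0.3 ]
[0.49461713 0.00859759 0.2069    ] [-2.000e-02 -2.101e+01  1.750e+00] [-1.09 -0.87 -0.31]
```

```bash
python3 -m crank '[[-0.3,0,-4,0,-0.4,-0.3,0],[-0.3,0,-4.5,0,-0.4,-0.3,0],[-0.3,0,-4.5,0,-0.3,-0.3,-0.3],[-0.3,0,-4,0,0,0,0],[-0.3,0,-3,0,0,0,0]]'
python3 - <<'E'
from h import *
C={n:read_camera(n) for n in ["scene","top"]};show()
P,Rm=bar_goal([.552,.01,.125],1.4,.1); d,w=delta(P,Rm); print(P,d,w)
for t in["frame_bar","ear_l","ear_r","frame_fin"]:
    for n in C: print(t,n,[(np.round(x["location"],1).tolist(),round(x["p"],2)) for x in place_of(t,n)[:3]])
a=overlay(C["scene"],[],260,170,390,290,5);b=overlay(C["top"],[],280,160,360,220,6)
cv2.imwrite("pics/pre_s.png",a);cv2.imwrite("pics/pre_t.png",b)
E
```

```text
time: 18.25
eef_pos: [0.4937, 0.0077, 0.2239]
tcp_rot: [0.666, 0.683, 0.215, 0.21]
contact_force: [1.2, -0.4, -0.0]
opening: 0.652
t 18.35 pos [0.492  0.0081 0.2213] x [-0.025  1.     0.001] y [0.822 0.02  0.569] z [ 0.569  0.015 -0.822] F [ 0.4  0.7 -0.7] op 0.652 q [-0.27 -0.41  2.37  0.29  0.62 -0.48]
[0.49461713 0.00859759 0.2069    ] [ 0.04 -0.6   1.34] [-0.33 -0.05 -0.03]
frame_bar scene [([318.9, 211.2], 0.63)]
frame_bar top [([313.7, 192.9], 0.82), ([363.8, 150.1], 0.42)]
ear_l scene [([360.0, 203.8], 0.98), ([284.2, 218.1], 0.66)]
ear_l top [([285.3, 194.9], 0.95), ([343.1, 196.3], 0.88), ([181.3, 202.1], 0.34)]
ear_r scene [([360.0, 203.8], 0.98), ([284.2, 218.1], 0.66)]
ear_r top [([285.3, 194.9], 0.95), ([343.1, 196.3], 0.88), ([181.3, 202.1], 0.34)]
frame_fin scene [([326.7, 230.4], 0.62)]
frame_fin top [([313.5, 181.5], 0.61)]
```

View pics/pre_s.png

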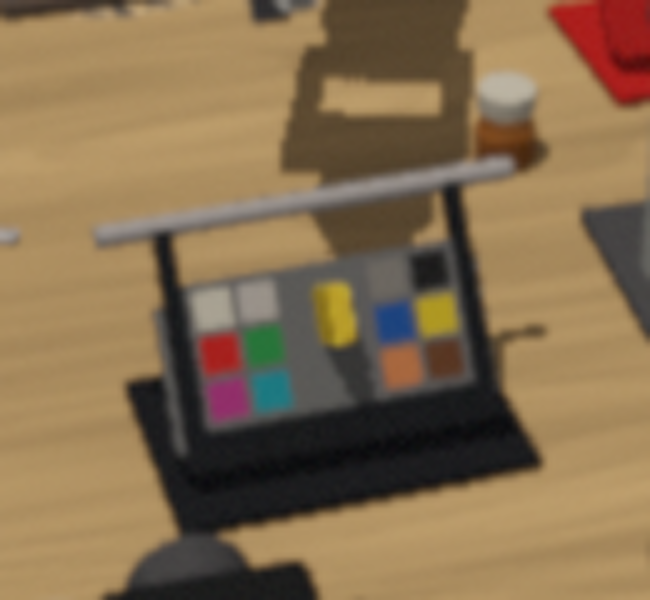

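View pics/pre_t.png

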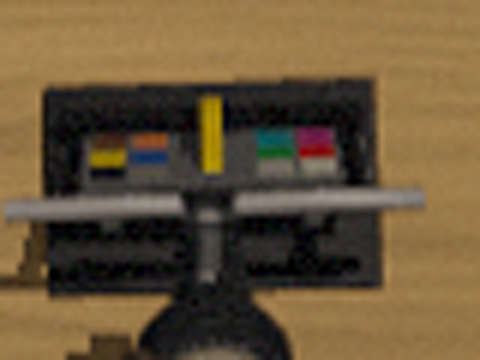

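```bash
python3 - <<'E'
from h import *
C={n:read_camera(n) for n in ["scene","top"]}
S,Tp=C["scene"],C["top"]
l=tri(S,(362.5,202.5),Tp,(280.3,194.5)); r=tri(S,(278.7,216.6),Tp,(350.4,192.5))
print(l,r,"mid",(l[0]+r[0])/2,"len",np.linalg.norm(l[0]-r[0]),"yaw",np.degrees(np.arctan2(-(l[0]-r[0])[0],(l[0]-r[0])[1])))
for z in(.12,.125): print(z,onz(Tp,(280.3,194.5),z).round(4),onz(Tp,(350.4,192.5),z).round(4),onz(S,(362.5,202.5),z).round(4),onz(S,(278.7,216.6),z).round(4))
s=get_state();print(proj(Tp,s["eef_pos"]), proj(Tp,[.552,.0086,.125]),proj(S,[.552,.0086,.125]))
M=np.eye(4);Rz=R.from_euler('z',1.4,degrees=True).as_matrix();M[:3,:3]=Rz@np.array([[.574,0,.819],[0,1,0],[-.819,0,.574]]);M[:3,3]=tf(pose(*EA),[.02,.003,.087])
cv2.imwrite("pics/m_s.png",overlay(S,T(M,FR_SEG),260,170,390,290,5));cv2.imwrite("pics/m_t.png",overlay(Tp,T(M,FR_SEG),280,160,360,220,6))
E
```

```text
(array([0.54454579, 0.12328316, 0.12631807]), np.float64(0.004108659650588681)) (array([ 0.551154  , -0.10784997,  0.12611347]), np.float64(0.002699984609205768)) mid [0.5478499  0.0077166  0.12621577] len 0.23122767331568805 yaw 1.6376667234080735
0.12 [0.5454 0.1219 0.12  ] [ 0.5524 -0.1097  0.12  ] [0.5355 0.1288 0.12  ] [ 0.5427 -0.1052  0.12  ]
0.125 [0.5443 0.1214 0.125 ] [ 0.5512 -0.1093  0.125 ] [0.5427 0.1261 0.125 ] [ 0.5499 -0.1063  0.125 ]
[314.80628892 202.36009408] [314.59309606 192.23684183] [321.49552961 210.64287165]
```

View pics/m_s.png

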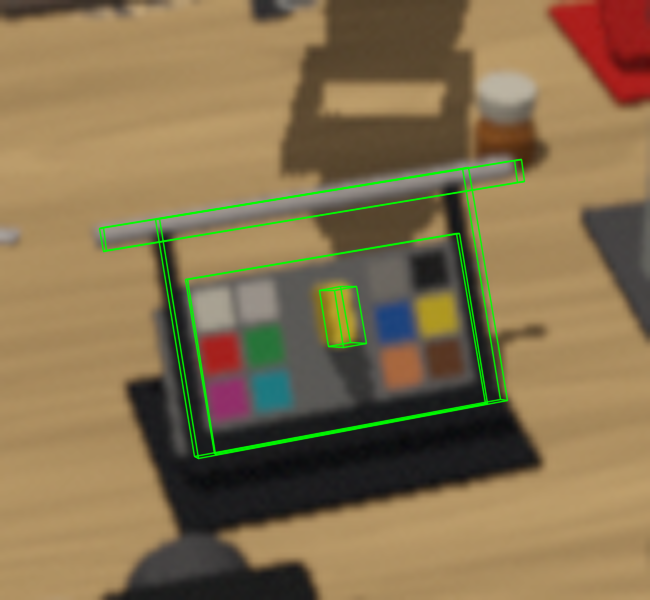

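View pics/m_t.png

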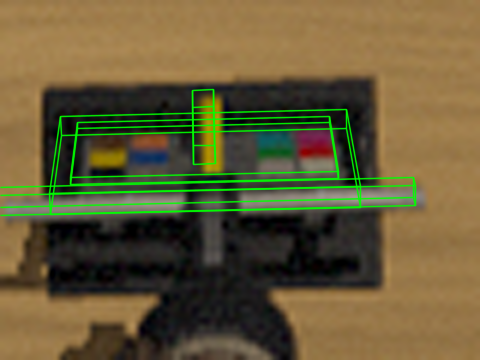

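```bash
cat > g.py <<'E'
from h import *
import sys
show()
for bk in(.03,-.004):
    P,Rm=bar_goal([.549,.0075,.1255],1.6,bk); d,w=delta(P,Rm); print(bk,P.round(4),d,w)
E
python3 g.py
```

```text
t 18.85 pos [0.4961 0.0074 0.2263] x [-0.023  1.    -0.001] y [0.817 0.019 0.577] z [ 0.576  0.012 -0.817] F [-0.4  1.1 -0.6] op 0.652 q [-0.27 -0.41  2.36  0.29  0.62 -0.48]
0.03 [0.5318 0.007  0.1501] [-0.11 -1.48  8.28] [ 0.18  0.21 -0.22]
-0.004 [0.5513 0.0076 0.1222] [-0.1  -1.49 11.68] [ 0.18  0.21 -0.22]
```

```bash
python3 -m crank '[[-0.3,-0.1,-1.4,1,0,0,0],[-0.3,0,0,3,0,0,0],[-0.3,0,0,2,0,0,0],[-0.3,0,0,2,0,0,0],[-0.3,0,0,0,0,0,0]]'; python3 g.py;python3 -m crank '[[-0.3,0,0,0,0,0,0]]'; python3 g.py;python3 -m crank '[[-0.3,0,0,0,0,0,0]]'; python3 g.py; python3 - <<'E'
from h import *
C={n:read_camera(n) for n in ["scene","top"]};show()
cv2.imwrite("pics/pre2_s.png",overlay(C["scene"],[],270,170,380,260,7));cv2.imwrite("pics/pre2_t.png",overlay(C["top"],[],275,160,355,220,8))
E
```

```text
time: 19.35
eef_pos: [0.5284, 0.0076, 0.1481]
tcp_rot: [0.667, 0.682, 0.214, 0.209]
contact_force: [-0.0, -0.6, -0.3]
opening: 0.65
t 19.35 pos [0.5284 0.0076 0.1481] x [-0.022  1.     0.001] y [0.821 0.018 0.57 ] z [ 0.57   0.014 -0.821] F [-0.  -0.6 -0.3] op 0.65 q [-0.25 -0.18  2.35  0.39  0.42 -0.58]
0.03 [0.5318 0.007  0.1501] [-0.07  0.39  0.03] [-0.25  0.12 -0.29]
-0.004 [0.5513 0.0076 0.1222] [-0.06  0.41  3.43] [-0.25  0.12 -0.29]
time: 19.45
eef_pos: [0.5292, 0.0073, 0.151]
tcp_rot: [0.667, 0.682, 0.215, 0.211]
contact_force: [0.1, -0.5, 0.3]
opening: 0.655
t 19.45 pos [0.5292 0.0073 0.151 ] x [-0.022  1.    -0.   ] y [0.819 0.018 0.574] z [ 0.574  0.013 -0.819] F [ 0.1 -0.5  0.3] op 0.655 q [-0.25 -0.19  2.34  0.39  0.42 -0.58]
0.03 [0.5318 0.007  0.1501] [-0.04  0.15  0.22] [ 0.02  0.19 -0.26]
-0.004 [0.5513 0.0076 0.1222] [-0.03  0.15  3.63] [ 0.02  0.19 -0.26]
time: 19.55
eef_pos: [0.53, 0.0071, 0.1528]
tcp_rot: [0.666, 0.682, 0.216, 0.212]
contact_force: [0.3, 0.9, 0.5]
opening: 0.651
t 19.55 pos [0.53   0.0071 0.1528] x [-0.022  1.    -0.001] y [0.817 0.019 0.577] z [ 0.577  0.012 -0.817] F [0.3 0.9 0.5] op 0.651 q [-0.25 -0.19  2.34  0.39  0.42 -0.58]
0.03 [0.5318 0.007  0.1501] [-0.02 -0.01  0.33] [ 0.2   0.23 -0.23]
-0.004 [0.5513 0.0076 0.1222] [-0.   -0.02  3.73] [ 0.2   0.23 -0.23]
t 19.65 pos [0.5303 0.0071 0.1534] x [-0.022  1.    -0.001] y [0.816 0.019 0.578] z [ 0.578  0.012 -0.816] F [ 0.1 -1.2  1.1] op 0.652 q [-0.25 -0.19  2.34  0.39  0.42 -0.58]
```

View pics/pre2_s.png

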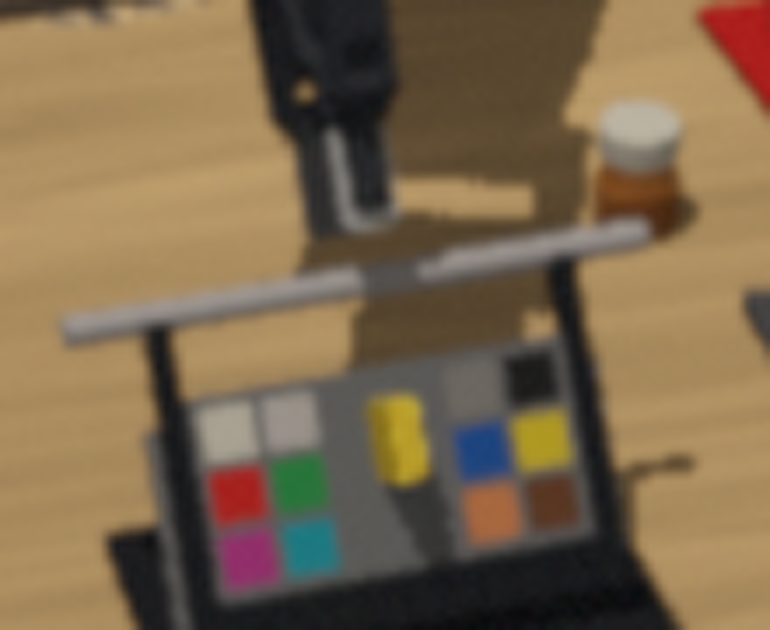

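View pics/pre2_t.png

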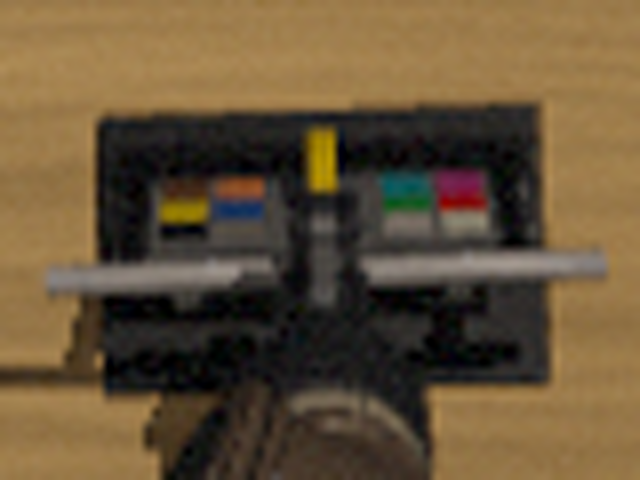

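```bash
python3 -m crank '[[-0.3,0,0,1.2,0,0,0],[-0.3,0,0,1.2,0,0,0],[-0.3,0,0,1,0,0,0],[-0.3,0,0,0,0,0,0],[-0.3,0,0,0,0,0,0]]'; python3 -m crank '[[-0.3,0,0,0,0,0,0],[-0.3,0,0,0,0,0,0],[-0.3,0,0,0,0,0,0]]'; python3 g.py; python3 - <<'E'
from h import *
C={n:read_camera(n) for n in ["scene","top"]};show()
cv2.imwrite("pics/pre3_s.png",overlay(C["scene"],[],290,180,360,240,10));cv2.imwrite("pics/pre3_t.png",overlay(C["top"],[],275,160,355,220,8))
E
```

```text
time: 20.15
eef_pos: [0.5498, 0.0076, 0.1251]
tcp_rot: [0.666, 0.682, 0.216, 0.212]
contact_force: [0.3, -1.2, -0.0]
opening: 0.65
time: 20.45
eef_pos: [0.5498, 0.0075, 0.125]
tcp_rot: [0.666, 0.681, 0.216, 0.212]
contact_force: [-0.7, 0.1, -0.1]
opening: 0.655
t 20.45 pos [0.5498 0.0075 0.125 ] x [-0.022  1.    -0.001] y [0.817 0.019 0.577] z [ 0.577  0.012 -0.817] F [-0.7  0.1 -0.1] op 0.655 q [-0.23 -0.08  2.31  0.45  0.34 -0.63]
0.03 [0.5318 0.007  0.1501] [-0.01 -0.03 -3.09] [ 0.21  0.23 -0.24]
-0.004 [0.5513 0.0076 0.1222] [-0.   -0.04  0.31] [ 0.21  0.23 -0.24]
t 20.55 pos [0.5498 0.0076 0.1248] x [-0.022  1.    -0.001] y [0.817 0.019 0.577] z [ 0.577  0.012 -0.817] F [-0.2  0.3  0.4] op 0.647 q [-0.23 -0.08  2.31  0.45  0.34 -0.63]
```

View pics/pre3_s.png

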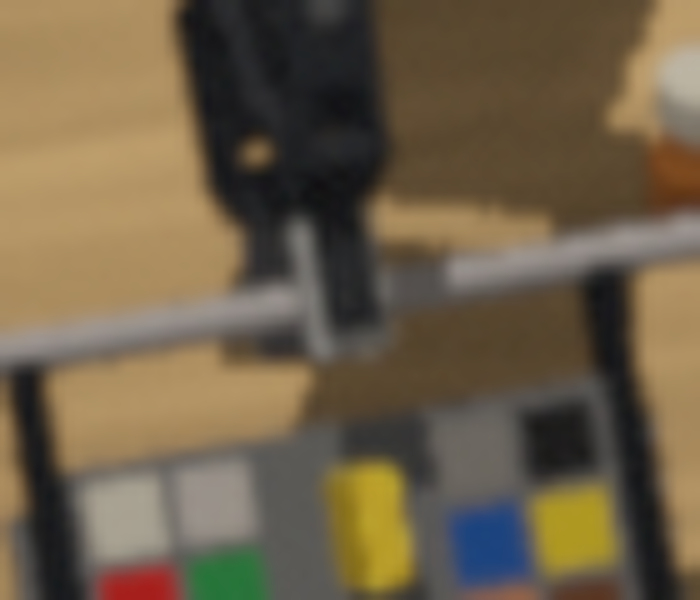

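View pics/pre3_t.png

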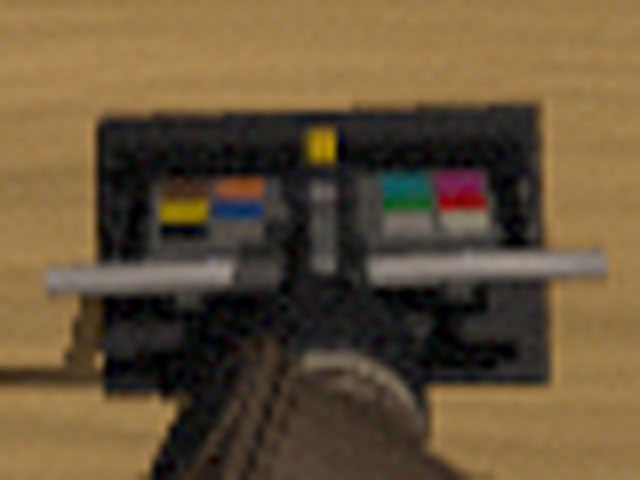

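```bash
python3 -m crank '[[0.2,0,0,0.2,0,0,0],[0.4,0,0,0,0,0,0],[0.55,0,0,0,0,0,0],[0.65,0,0,0,0,0,0],[0.65,0,0,0,0,0,0]]' 40; python3 f.py; python3 - <<'E'
from h import *
C={n:read_camera(n) for n in ["scene","top"]};show()
cv2.imwrite("pics/cl_s.png",overlay(C["scene"],[],290,180,360,240,10))
E
```

```text
time: 21.05
eef_pos: [0.5509, 0.0077, 0.1228]
tcp_rot: [0.666, 0.682, 0.216, 0.211]
contact_force: [0.1, 0.3, -0.4]
opening: 0.18
t 21.05 pos [0.5509 0.0077 0.1228] x [-0.022  1.    -0.001] y [0.817 0.019 0.576] z [ 0.576  0.012 -0.817] F [ 0.1  0.3 -0.4] op 0.18 q [-0.23 -0.07  2.31  0.45  0.34 -0.64]
(array([0.1 , 2.62, 5.88]), array([ 69.4 ,  69.43, -69.34]))
F tool [ 0.3 -0.1  0.4]
t 21.15 pos [0.5509 0.0076 0.1228] x [-0.022  1.    -0.001] y [0.817 0.019 0.576] z [ 0.576  0.012 -0.817] F [ 0.3 -0.4 -0.8] op 0.175 q [-0.23 -0.07  2.31  0.45  0.34 -0.64]
```

View pics/cl_s.png

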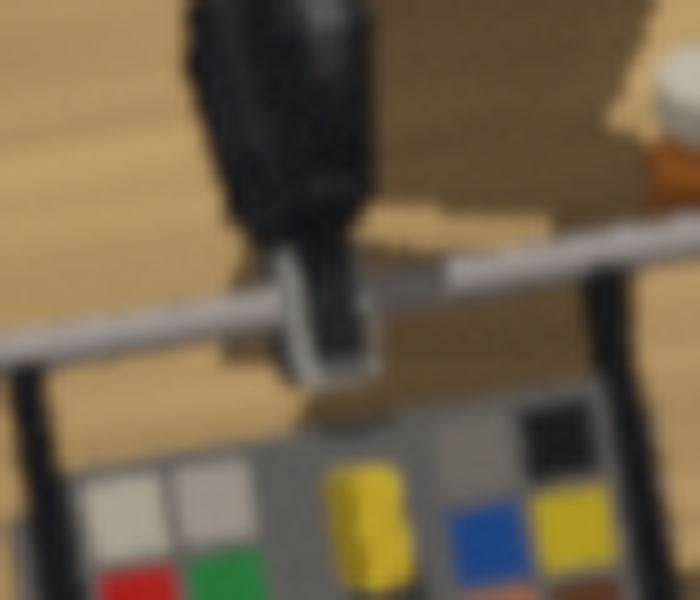

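At 15 mm open around the 12 mm bar there is still no force, so it is well centred. Now I close.

```bash
python3 -m crank '[[1,0,0,0,0,0,0],[1,0,0,0,0,0,0],[1,0,0,0,0,0,0],[1,0,0,0,0,0,0]]' 80; python3 f.py; python3 -m crank '[[1,0,0,-0.3,0,0,0],[1,0,0,-0.5,0,0,0],[1,0,0,-0.7,0,0,0],[1,0,0,-1,0,0,0],[1,0,0,-1,0,0,0]]'; python3 f.py; python3 - <<'E'
from h import *
C={n:read_camera(n) for n in ["scene","top"]};show()
cv2.imwrite("pics/up_s.png",overlay(C["scene"],[],270,150,380,260,5))
E
```

```text
time: 21.55
eef_pos: [0.5508, 0.0077, 0.1229]
tcp_rot: [0.666, 0.682, 0.216, 0.211]
contact_force: [-4.6, -0.2, 4.6]
opening: 0.111
t 21.55 pos [0.5508 0.0077 0.1229] x [-0.023  1.    -0.001] y [0.817 0.019 0.576] z [ 0.576  0.012 -0.817] F [-4.6 -0.2  4.6] op 0.111 q [-0.23 -0.08  2.31  0.45  0.34 -0.64]
(array([0.1 , 2.62, 5.89]), array([ 69.39,  69.43, -69.32]))
F tool [-0.1 -1.1 -6.4]
time: 22.05
eef_pos: [0.5299, 0.0073, 0.1514]
tcp_rot: [0.667, 0.682, 0.216, 0.211]
contact_force: [0.9, 0.0, -3.2]
opening: 0.11
t 22.05 pos [0.5299 0.0073 0.1514] x [-0.022  1.    -0.   ] y [0.818 0.018 0.575] z [ 0.575  0.013 -0.818] F [ 0.9  0.  -3.2] op 0.11 q [-0.25 -0.19  2.34  0.39  0.42 -0.58]
(array([0.09, 2.7 , 9.42]), array([ 69.37,  69.35, -69.37]))
F tool [-0.  -1.1  3.1]
t 22.15 pos [0.5304 0.0072 0.1524] x [-0.022  1.    -0.001] y [0.817 0.019 0.577] z [ 0.577  0.012 -0.817] F [ 0.  -0.2 -1.6] op 0.113 q [-0.25 -0.19  2.34  0.39  0.42 -0.58]
```

View pics/up_s.png

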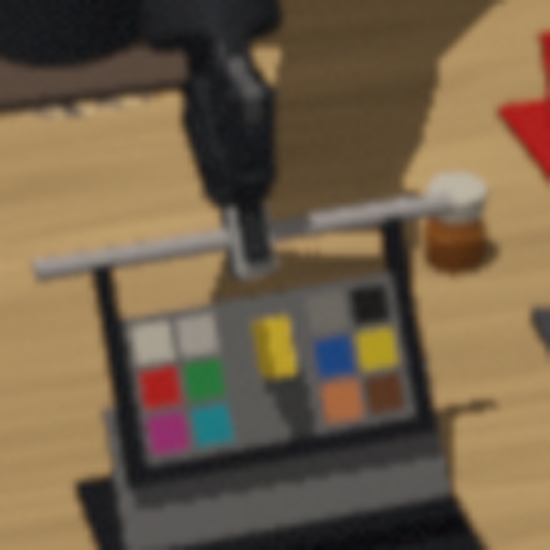

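Bar gripped and frame lifted. I lift straight up now, which also separates it from the plate, then turn it to vertical.

```bash
python3 -m crank '[[1,0,1,-1.4,0,0,0],[1,0,1.7,-2.4,0,0,0],[1,0,2.3,-3.3,0,0,0],[1,0,2.3,-3.3,0,0,0],[1,0,2.3,-3.3,0,0,0]]' 100
python3 -m crank '[[1,0,1,-1.4,7,0,0],[1,0,0,0,7,0,0.9],[1,0,0,0,7,0,0.9],[1,0,0,0,7,0,0.9],[1,0,0,0,7,0,0.9]]'; python3 - <<'E'
from h import *
show()
C={n:read_camera(n) for n in ["scene","top"]}
cv2.imwrite("pics/vert.png",overlay(C["scene"],[],260,90,400,290,3))
E
```

```text
time: 22.65
eef_pos: [0.5293, 0.0075, 0.3189]
tcp_rot: [0.667, 0.682, 0.215, 0.21]
contact_force: [1.1, -0.2, -3.6]
opening: 0.106
time: 23.15
eef_pos: [0.5304, 0.0074, 0.3358]
tcp_rot: [0.721, 0.693, 0.005, -0.006]
contact_force: [-0.1, -0.9, -2.8]
opening: 0.106
t 23.15 pos [0.5304 0.0074 0.3358] x [0.039 0.999 0.015] y [ 0.999 -0.039 -0.002] z [-0.001  0.015 -1.   ] F [-0.1 -0.9 -2.8] op 0.106 q [-0.18 -0.09  1.83  0.01  1.41 -0.15]
```

View pics/vert.png

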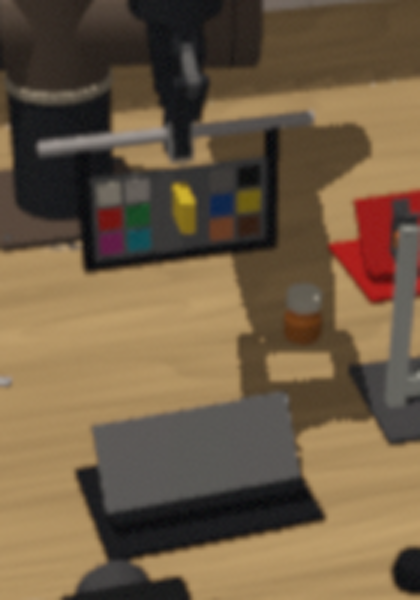

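```bash
python3 -m crank '[[1,0,-1,-2.5,0,0,0],[1,2,-1,-2.5,0,0,0],[1,4,-1,0,0,0,0],[1,4,-1,0,0,0,0],[1,4,-0.6,0,0,0,0]]'
python3 -m crank '[[1,4,0,0,0,0,0],[1,4,0,0,0,0,0],[1,4,0,0,0,0,0],[1,4,0,0,0,0,0],[1,2,0,0,0,0,0]]'
python3 -m crank '[[1,0,0,0,0,0,0],[1,0,0,0,0,0,0],[1,0,0,0,0,0,0]]'; cat > st.py <<'E'
from h import *
import sys
C={n:read_camera(n) for n in ["scene","top"]}
show()
s=get_state();Rc=R.from_quat(s["tcp_rot"]).as_matrix()
cv2.imwrite(sys.argv[1]+"_s.png",overlay(C["scene"],[],360,90,490,220,5));cv2.imwrite(sys.argv[1]+"_t.png",overlay(C["top"],[],160,170,260,240,7))
E
python3 st.py pics/over1
```

```text
time: 23.75
eef_pos: [0.4885, 0.1494, 0.3877]
tcp_rot: [0.721, 0.693, 0.008, -0.003]
contact_force: [0.5, 0.4, -3.3]
opening: 0.109
time: 24.25
eef_pos: [0.4954, 0.3309, 0.3897]
tcp_rot: [0.719, 0.695, 0.008, -0.005]
contact_force: [0.8, -0.4, -3.0]
opening: 0.106
time: 24.55
eef_pos: [0.4963, 0.3272, 0.3902]
tcp_rot: [0.721, 0.693, 0.006, -0.004]
contact_force: [-0.7, 0.7, -3.6]
opening: 0.108
t 24.65 pos [0.4965 0.327  0.3906] x [0.039 0.999 0.015] y [ 0.999 -0.04   0.003] z [ 0.004  0.015 -1.   ] F [-0.1 -1.3 -3.1] op 0.107 q [0.41 0.03 1.61 0.01 1.49 0.45]
```

View pics/over1_s.png

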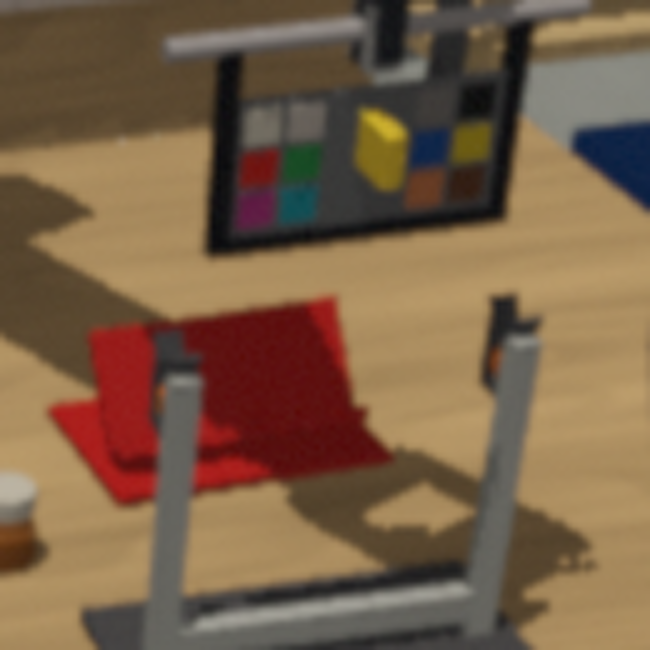

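View pics/over1_t.png

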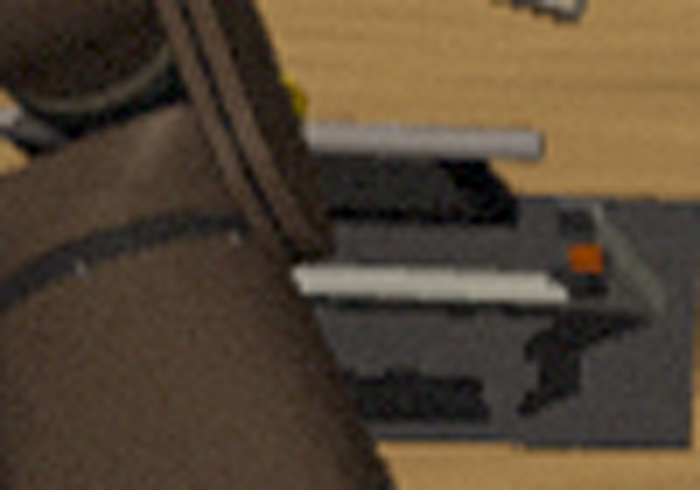

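```bash
python3 - <<'E'
from h import *
C={n:read_camera(n) for n in ["scene","top"]}
S,Tp=C["scene"],C["top"]
s=get_state();Rc=R.from_quat(s["tcp_rot"]).as_matrix();p=np.array(s["eef_pos"]);show(s)
print("right end tri",tri(S,(392.5,98.9),Tp,(237.1,189.8)))
z=p[2]
print("R scene",onz(S,(392.5,98.9),z),"R top",onz(Tp,(237.1,189.8),z),"L scene",onz(S,(477.5,90.5),z+.002))
print("expected R",p-.115*Rc[:,0],"L",p+.115*Rc[:,0])
E
```

```text
t 24.75 pos [0.4966 0.3272 0.3907] x [0.039 0.999 0.015] y [ 0.999 -0.039  0.003] z [ 0.004  0.015 -1.   ] F [-0.8 -0.2 -3.1] op 0.108 q [0.41 0.03 1.61 0.01 1.49 0.45]
right end tri (array([0.49365916, 0.21055292, 0.39377815]), np.float64(0.0009986915781440425))
R scene [0.48620023 0.21428288 0.39066351] R top [0.49425586 0.21069433 0.39066351] L scene [0.49551443 0.44887529 0.39266351]
expected R [0.49209555 0.21231735 0.38895846] L [0.50115145 0.4421137  0.39236857]
```

```bash
python3 -m crank '[[1,0.4,-0.1,2,0,-0.9,0],[1,0,0,3,0,0,0],[1,0,0,3,0,0,0],[1,0,0,2,0,0,0],[1,0,0,1,0,0,0]]'
python3 -m crank '[[1,0,0,0,0,0,0],[1,0,0,0,0,0,0],[1,0,0,0,0,0,0]]'; python3 st.py pics/over2
```

```text
time: 25.25
eef_pos: [0.4943, 0.3317, 0.2758]
tcp_rot: [0.72, 0.694, -0.003, 0.0]
contact_force: [0.1, -0.4, -2.5]
opening: 0.105
time: 25.55
eef_pos: [0.4967, 0.3326, 0.2824]
tcp_rot: [0.72, 0.694, 0.002, 0.002]
contact_force: [0.4, 0.6, -3.8]
opening: 0.107
t 25.65 pos [0.4965 0.3326 0.2823] x [0.038 0.999 0.   ] y [ 0.999 -0.038  0.005] z [ 0.005 -0.    -1.   ] F [ 0.1  0.6 -2.9] op 0.106 q [ 0.42  0.09  1.74 -0.    1.31  0.46]
```

View pics/over2_s.png

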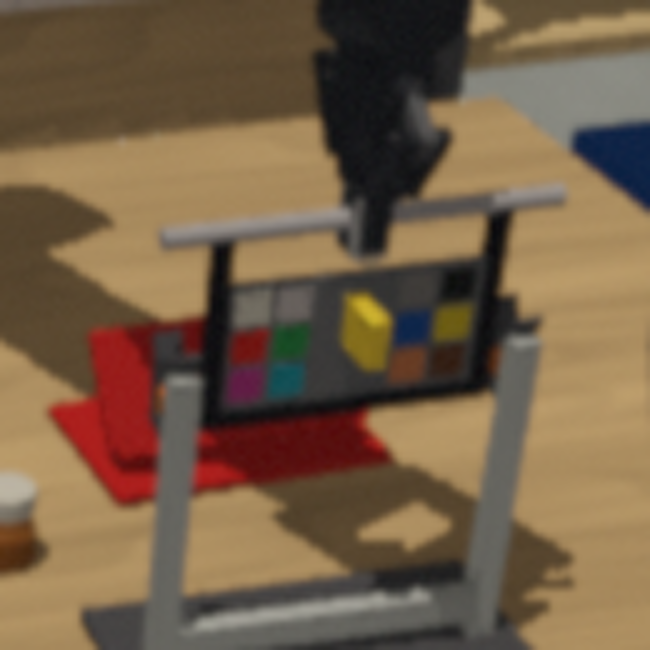

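View pics/over2_t.png

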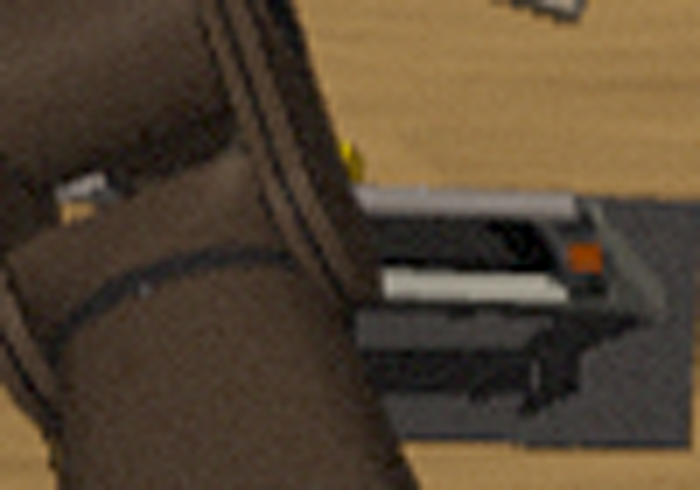

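```bash
python3 - <<'E'
from h import *
C={n:read_camera(n) for n in ["scene","top"]}
S,Tp=C["scene"],C["top"]
s=get_state();Rc=R.from_quat(s["tcp_rot"]).as_matrix();p=np.array(s["eef_pos"]);show(s)
sr,sl,tr,tl=[np.array(a)-.5 for a in((392.4,137.4),(473,128.6),(242.3,199.6),(168.9,197))]
print("R",tri(S,sr,Tp,tr),"L",tri(S,sl,Tp,tl))
for z in(p[2],p[2]+.004): print(z,onz(S,sr,z),onz(S,sl,z),onz(Tp,tr,z),onz(Tp,tl,z))
print("expected R",p-.115*Rc[:,0],"L",p+.115*Rc[:,0])
cv2.imwrite("pics/h3.png",np.hstack([overlay(S,[],385,130,415,180,12),overlay(S,[],450,115,480,165,12)]))
E
```

```text
t 25.75 pos [0.4963 0.3325 0.2817] x [ 0.038  0.999 -0.   ] y [ 0.999 -0.038  0.004] z [ 0.004 -0.    -1.   ] F [-0.5 -0.  -3.1] op 0.107 q [ 0.42  0.09  1.74 -0.    1.31  0.46]
R (array([0.49281598, 0.21764134, 0.28612589]), np.float64(0.0010706485728887855)) L (array([0.50405383, 0.43804453, 0.28656204]), np.float64(0.01846660887513285))
0.28173174984370275 [0.48429718 0.22191894 0.28173175] [0.49099493 0.45637572 0.28173175] [0.49361962 0.21794906 0.28173175] [0.50116966 0.43061492 0.28173175]
0.28573174984370275 [0.49196615 0.21857513 0.28573175] [0.49861878 0.4514522  0.28573175] [0.49272514 0.217194   0.28573175] [0.50024873 0.42911482 0.28573175]
expected R [0.49190053 0.2175508  0.28176056] L [0.50066866 0.44738361 0.28170294]
```

View pics/h3.png

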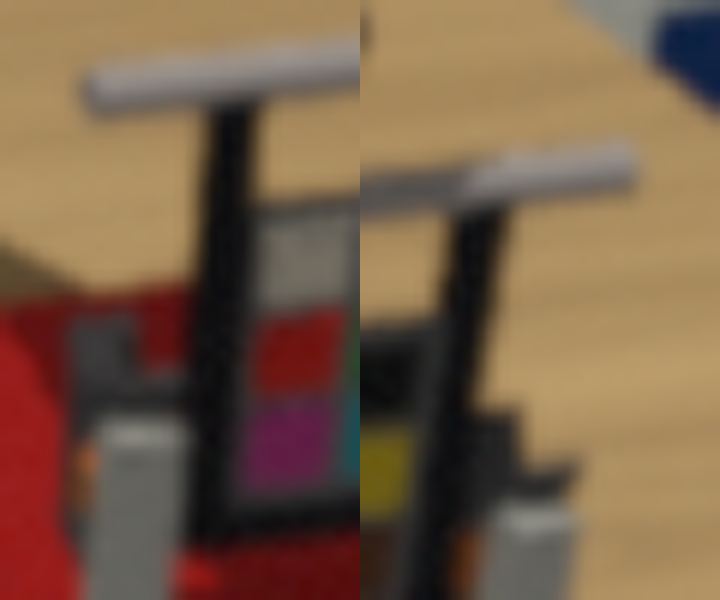

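```bash
python3 -m crank '[[1,-0.2,-0.1,1,0,0,0],[1,0,0,1.5,0,0,0],[1,0,0,1,0,0,0],[1,0,0,0,0,0,0],[1,0,0,0,0,0,0]]'
python3 -m crank '[[1,0,0,0,0,0,0],[1,0,0,0,0,0,0]]'; python3 st.py pics/over3;  python3 - <<'E'
from h import *
C={n:read_camera(n) for n in ["scene","top"]}
S=C["scene"]
cv2.imwrite("pics/h4.png",np.hstack([overlay(S,[],385,130,415,180,12),overlay(S,[],450,115,480,165,12)]))
E
```

```text
time: 26.25
eef_pos: [0.4946, 0.3301, 0.2445]
tcp_rot: [0.72, 0.693, -0.0, 0.001]
contact_force: [0.3, 0.1, -3.1]
opening: 0.106
time: 26.45
eef_pos: [0.4953, 0.3305, 0.2464]
tcp_rot: [0.72, 0.694, 0.001, 0.002]
contact_force: [0.0, -0.1, -3.4]
opening: 0.11
t 26.55 pos [0.4952 0.3304 0.2463] x [ 0.038  0.999 -0.001] y [ 0.999 -0.038  0.004] z [ 0.004 -0.001 -1.   ] F [-0.1 -0.2 -3.4] op 0.104 q [ 0.42  0.11  1.78 -0.    1.24  0.46]
```

View pics/h4.png

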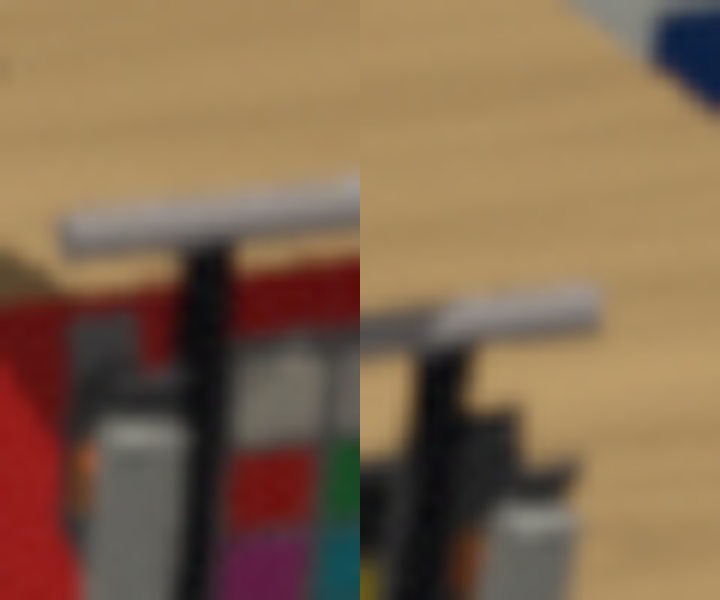

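View pics/over3_t.png

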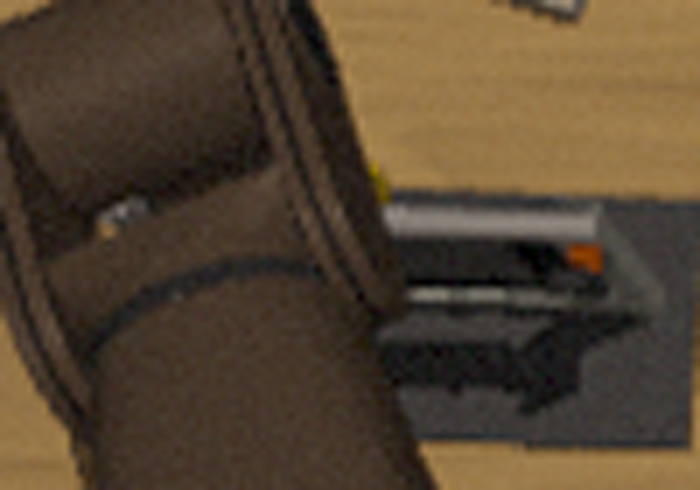

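```bash
python3 - <<'E'
from h import *
C={n:read_camera(n) for n in ["scene","top"]}
Tp=C["top"]; im=Tp["color"].astype(int)
for col in (222,226,230,234,238,241,243):
    v=im[190:215,col].sum(1)/3; print(col,v.round(0).astype(int).tolist())
show()
for z in(.2463,.2503): print(onz(Tp,(243.1,201.1),z))
E
```

```text
222 [115, 112, 113, 108, 115, 125, 109, 77, 53, 77, 113, 126, 122, 81, 33, 41, 35, 34, 34, 25, 12, 73, 84, 35, 44]
226 [114, 114, 114, 112, 114, 114, 102, 61, 56, 65, 98, 131, 123, 87, 45, 38, 34, 33, 36, 28, 4, 72, 88, 43, 15]
230 [114, 114, 110, 113, 113, 114, 109, 80, 57, 52, 97, 131, 128, 95, 47, 33, 31, 33, 41, 28, 13, 60, 75, 51, 42]
234 [110, 114, 116, 111, 113, 119, 106, 81, 56, 52, 95, 131, 128, 95, 46, 0, 8, 17, 29, 28, 18, 62, 86, 67, 34]
238 [115, 117, 116, 111, 116, 118, 117, 98, 53, 49, 95, 126, 126, 105, 62, 7, 21, 0, 17, 29, 25, 36, 73, 72, 29]
241 [117, 113, 116, 114, 115, 115, 120, 101, 78, 61, 90, 127, 128, 109, 75, 65, 61, 44, 33, 46, 40, 48, 61, 62, 35]
243 [116, 116, 113, 115, 113, 117, 118, 102, 76, 67, 69, 114, 127, 113, 75, 60, 68, 51, 43, 40, 39, 33, 38, 49, 35]
t 26.75 pos [0.495  0.3303 0.2458] x [ 0.038  0.999 -0.001] y [ 0.999 -0.038  0.003] z [ 0.003 -0.001 -1.   ] F [-0.2  0.1 -2.9] op 0.106 q [ 0.42  0.11  1.78 -0.    1.24  0.46]
[0.4954531  0.22053442 0.2463    ]
[0.49457931 0.21979329 0.2503    ]
```

```bash
python3 -m crank '[[1,-0.1,-0.15,0.5,0,0,0],[1,0,0,0.5,0,0,0],[1,0,0,0.5,0,0,0],[1,0,0,0.5,0,0,0],[1,0,0,0,0,0,0]]'
python3 -m crank '[[1,0,0,0,0,0,0],[1,0,0,0,0,0,0]]'; python3 st.py pics/over4;  python3 - <<'E'
from h import *
C={n:read_camera(n) for n in ["scene","top"]}
S=C["scene"]
cv2.imwrite("pics/h5.png",np.hstack([overlay(S,[],385,130,415,180,12),overlay(S,[],450,115,480,165,12)]))
E
```

```text
time: 27.25
eef_pos: [0.4928, 0.329, 0.2241]
tcp_rot: [0.72, 0.693, -0.001, 0.001]
contact_force: [-1.2, 0.8, -3.5]
opening: 0.102
time: 27.45
eef_pos: [0.4936, 0.3294, 0.2258]
tcp_rot: [0.72, 0.694, 0.001, 0.001]
contact_force: [-0.5, 0.2, -3.1]
opening: 0.106
t 27.55 pos [0.4936 0.3294 0.226 ] x [ 0.038  0.999 -0.001] y [ 0.999 -0.038  0.003] z [ 0.003 -0.001 -1.   ] F [ 0.7  0.5 -2.3] op 0.109 q [ 0.42  0.13  1.81 -0.    1.21  0.46]
```

View pics/h5.png

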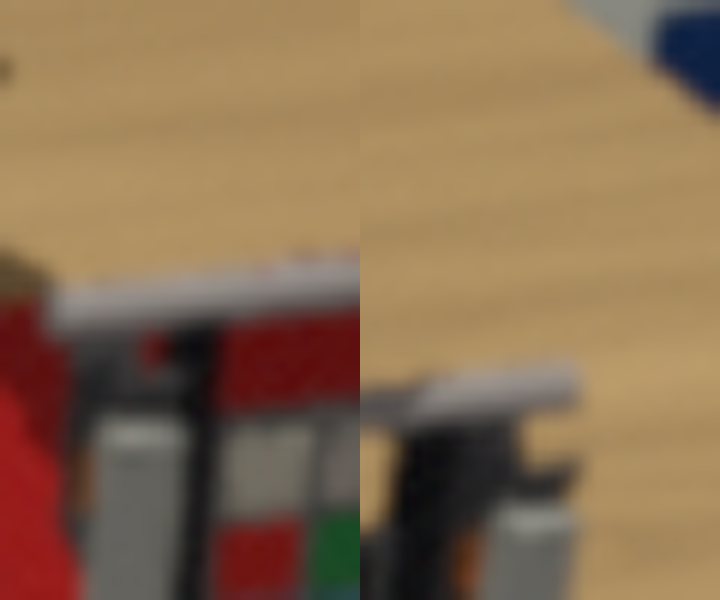

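View pics/over4_t.png

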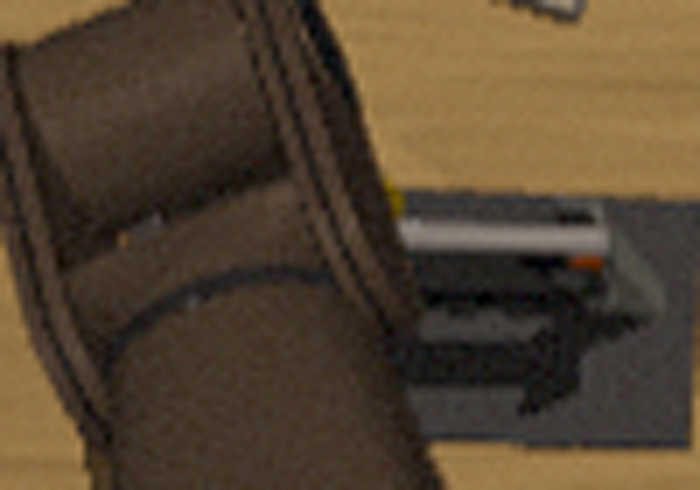

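```bash
cat > q.py <<'E'
from h import *;show()
E
python3 -m crank '[[1,0,0,0.4,0,0,0],[1,0,0,0.4,0,0,0],[1,0,0,0.3,0,0,0],[1,0,0,0,0,0,0],[1,0,0,0,0,0,0]]'; python3 -m crank '[[1,0,0,0.3,0,0,0],[1,0,0,0.3,0,0,0],[1,0,0,0,0,0,0]]' | grep -E "pos|force"; python3 q.py
```

```text
time: 28.15
eef_pos: [0.4933, 0.3292, 0.2143]
tcp_rot: [0.72, 0.693, 0.0, 0.001]
contact_force: [-0.1, 0.4, -3.3]
opening: 0.11
eef_pos: [0.4931, 0.3291, 0.2078]
contact_force: [0.2, -0.2, -1.5]
t 28.45 pos [0.4931 0.3291 0.2078] x [ 0.038  0.999 -0.002] y [ 0.999 -0.038  0.002] z [ 0.001 -0.002 -1.   ] F [ 0.2 -0.2 -1.5] op 0.107 q [ 0.42  0.14  1.82 -0.    1.18  0.46]
```

```bash
python3 -m crank '[[1,0,0,0.2,0,0,0],[1,0,0,0.2,0,0,0],[1,0,0,0,0,0,0]]' | grep -E "pos|force";python3 -m crank '[[1,0,0,0.2,0,0,0],[1,0,0,0.2,0,0,0],[1,0,0,0,0,0,0]]' | grep -E "pos|force"; python3 q.py
```

```text
eef_pos: [0.4933, 0.3292, 0.2041]
contact_force: [0.1, 0.5, -3.3]
eef_pos: [0.4933, 0.3292, 0.2001]
contact_force: [-0.5, -0.7, -3.7]
t 29.05 pos [0.4933 0.3292 0.2001] x [ 0.038  0.999 -0.002] y [ 0.999 -0.038  0.002] z [ 0.002 -0.002 -1.   ] F [-0.5 -0.7 -3.7] op 0.108 q [ 0.42  0.15  1.83 -0.    1.16  0.46]
```

```bash
python3 -m crank '[[1,0,0,0.2,0,0,0],[1,0,0,0.2,0,0,0],[1,0,0,0,0,0,0]]' | grep -E "pos|force";python3 -m crank '[[1,0,0,0.2,0,0,0],[1,0,0,0.2,0,0,0],[1,0,0,0,0,0,0]]' | grep -E "pos|force"; python3 q.py
```

```text
eef_pos: [0.4933, 0.3292, 0.1961]
contact_force: [0.1, 0.0, -3.1]
eef_pos: [0.4933, 0.3292, 0.1921]
contact_force: [0.4, 0.3, -2.5]
t 29.65 pos [0.4933 0.3292 0.1921] x [ 0.038  0.999 -0.002] y [ 0.999 -0.038  0.002] z [ 0.002 -0.002 -1.   ] F [ 0.4  0.3 -2.5] op 0.106 q [ 0.42  0.16  1.83 -0.    1.15  0.46]
```

```bash
python3 -m crank '[[1,0,0,0.2,0,0,0],[1,0,0,0.1,0,0,0],[1,0,0,0,0,0,0]]' | grep -E "pos|force";python3 -m crank '[[1,0,0,0.2,0,0,0],[1,0,0,0,0,0,0]]' | grep -E "pos|force"; python3 q.py; python3 st.py pics/in1; python3 - <<'E'
from h import *
C={n:read_camera(n) for n in ["scene","top"]}
S=C["scene"]
cv2.imwrite("pics/h6.png",np.hstack([overlay(S,[],385,140,415,190,12),overlay(S,[],450,130,480,180,12)]))
E
```

```text
eef_pos: [0.4936, 0.3293, 0.1896]
contact_force: [0.7, 0.1, -3.7]
eef_pos: [0.4939, 0.3294, 0.1892]
contact_force: [-1.5, -1.5, 4.5]
t 30.15 pos [0.4939 0.3294 0.1892] x [ 0.038  0.999 -0.001] y [ 0.999 -0.038  0.004] z [ 0.004 -0.001 -1.   ] F [-1.5 -1.5  4.5] op 0.107 q [ 0.42  0.16  1.83 -0.    1.14  0.46]
t 30.25 pos [0.494  0.3294 0.1892] x [ 0.038  0.999 -0.001] y [ 0.999 -0.038  0.004] z [ 0.004 -0.001 -1.   ] F [-2.5 -2.5  5.4] op 0.108 q [ 0.42  0.16  1.83 -0.    1.14  0.46]
```

View pics/h6.png

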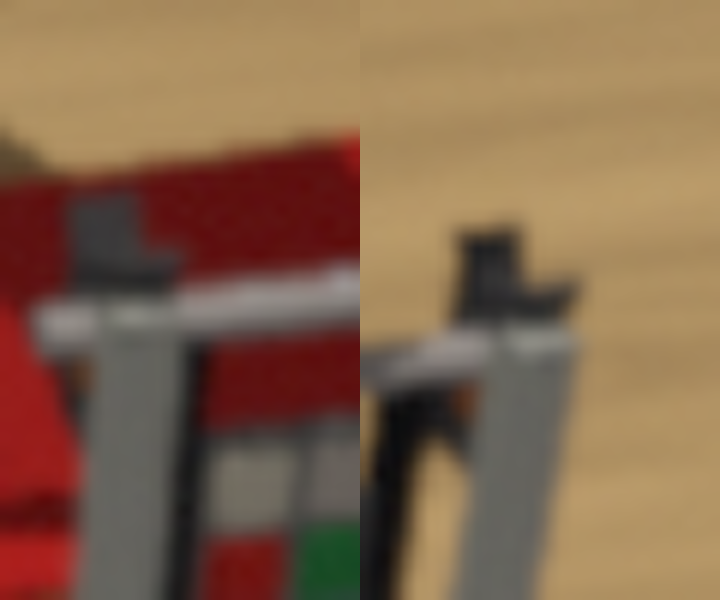

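View pics/in1_t.png

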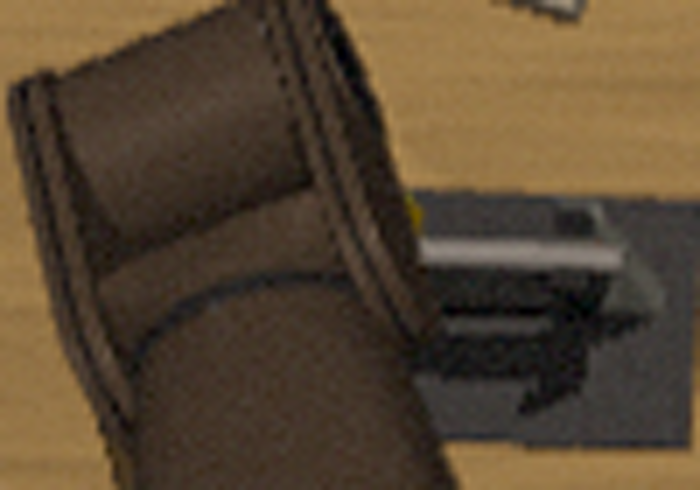

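```bash
for i in 1; do python3 -m crank '[[1,0,0,0.2,0,0,0],[1,0,0,0,0,0,0]]' 120 | grep -E "pos|force"; done; python3 -m crank '[[1,0,0,0.2,0,0,0],[1,0,0,0,0,0,0]]' | grep -E "pos|force"; python3 q.py
```

```text
eef_pos: [0.494, 0.3294, 0.1877]
contact_force: [-3.3, -1.8, 7.5]
eef_pos: [0.494, 0.3294, 0.1858]
contact_force: [-2.7, -2.2, 8.6]
t 30.75 pos [0.494  0.3294 0.1858] x [ 0.038  0.999 -0.001] y [ 0.999 -0.038  0.004] z [ 0.004 -0.001 -1.   ] F [-2.7 -2.2  8.6] op 0.105 q [ 0.42  0.17  1.84 -0.    1.13  0.46]
```

Seats are sliding at about 12 N net (8.6 N measured plus the frame's weight). Continuing.

```bash
python3 -m crank '[[1,0,0,0.2,0,0,0],[1,0,0,0,0,0,0]]' | grep -E "pos|force"; python3 -m crank '[[1,0,0,0.2,0,0,0],[1,0,0,0,0,0,0]]' | grep -E "pos|force";  python3 -m crank '[[1,0,0,0.1,0,0,0],[1,0,0,0,0,0,0]]' | grep -E "pos|force"; python3 q.py
```

```text
eef_pos: [0.494, 0.3294, 0.1838]
contact_force: [-4.1, -2.5, 8.3]
eef_pos: [0.494, 0.3294, 0.1826]
contact_force: [-5.3, -2.9, 10.2]
eef_pos: [0.4941, 0.3294, 0.1826]
contact_force: [-7.2, -3.9, 14.0]
t 31.35 pos [0.4941 0.3294 0.1826] x [ 0.038  0.999 -0.001] y [ 0.999 -0.038  0.004] z [ 0.004 -0.001 -1.   ] F [-7.2 -3.9 14. ] op 0.098 q [ 0.42  0.17  1.84 -0.    1.13  0.46]
```

```bash
python3 -m crank '[[1,0,0,0.2,0,0,0],[1,0,0,0,0,0,0]]' | grep -E "pos|force"; python3 -m crank '[[1,0,0,0.2,0,0,0],[1,0,0,0,0,0,0]]' | grep -E "pos|force"; python3 q.py; python3 -c "
from h import *
print(np.round(get_state()['wrist_torque'],2))"; python3 - <<'E'
from h import *
C={n:read_camera(n) for n in ["scene","top"]}
S=C["scene"]
cv2.imwrite("pics/h7.png",np.hstack([overlay(S,[],385,140,415,190,12),overlay(S,[],450,130,480,180,12)]))
E
```

```text
eef_pos: [0.4941, 0.3294, 0.1825]
contact_force: [-10.4, -6.4, 20.8]
eef_pos: [0.4942, 0.3295, 0.1824]
contact_force: [-12.7, -8.4, 27.1]
t 31.75 pos [0.4942 0.3295 0.1824] x [ 0.038  0.999 -0.002] y [ 0.999 -0.038  0.004] z [ 0.004 -0.002 -1.   ] F [-12.7  -8.4  27.1] op 0.103 q [ 0.42  0.17  1.84 -0.    1.13  0.46]
[-1.13  2.11 -0.14]
```

View pics/h7.png

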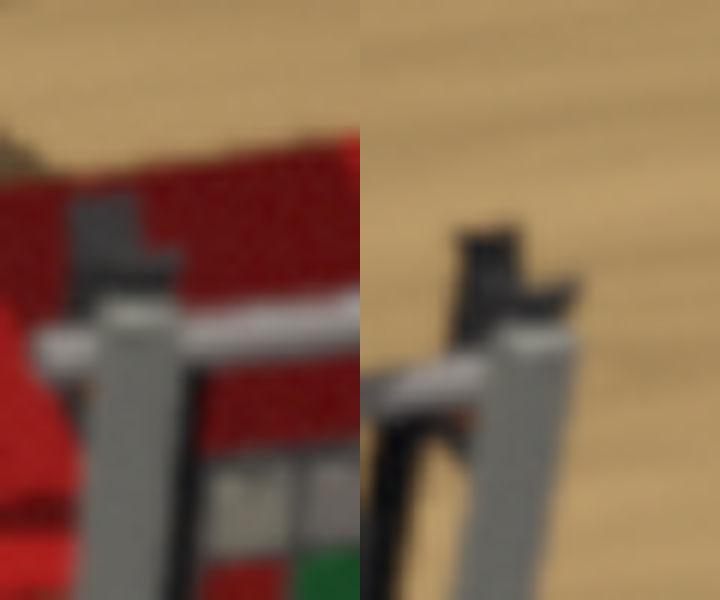

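Both ears dropped by about the same amount (right y 322→348, left 358→388 in the crop). 27 N produces no more travel, so the seats are at the hard stop. I'll hold, relieve the press, then open.

```bash
python3 -m crank '[[1,0,0,0,0,0,0],[1,0,0,0,0,0,0]]' | grep -E "pos|force"; python3 -m crank '[[1,0,0,-0.2,0,0,0],[1,0,0,-0.2,0,0,0],[1,0,0,0,0,0,0]]' | grep -E "pos|force"; python3 q.py
```

```text
eef_pos: [0.4942, 0.3295, 0.1824]
contact_force: [-14.1, -7.5, 27.2]
eef_pos: [0.4941, 0.3294, 0.1825]
contact_force: [-6.8, -3.3, 13.5]
t 32.35 pos [0.4941 0.3294 0.1825] x [ 0.038  0.999 -0.001] y [ 0.999 -0.038  0.004] z [ 0.004 -0.001 -1.   ] F [-6.8 -3.3 13.5] op 0.102 q [ 0.42  0.17  1.84 -0.    1.13  0.46]
```

```bash
python3 -m crank '[[1,0,0,-0.2,0,0,0],[1,0,0,-0.1,0,0,0],[1,0,0,0,0,0,0]]' | grep -E "pos|force"; python3 -m crank '[[0.75,0,0,0,0,0,0],[0.6,0,0,0,0,0,0],[0.4,0,0,0,0,0,0],[0.2,0,0,0,0,0,0],[0,0,0,0,0,0,0]]' 40;  python3 q.py;  python3 - <<'E'
from h import *
C={n:read_camera(n) for n in ["scene","top"]}
S=C["scene"]
cv2.imwrite("pics/h8.png",overlay(S,[],370,110,490,220,5))
E
```

```text
eef_pos: [0.494, 0.3294, 0.1827]
contact_force: [-1.7, -2.2, 6.7]
time: 33.15
eef_pos: [0.4934, 0.3292, 0.1809]
tcp_rot: [0.72, 0.693, 0.0, 0.001]
contact_force: [0.2, 0.3, 0.3]
opening: 0.499
t 33.15 pos [0.4934 0.3292 0.1809] x [ 0.038  0.999 -0.001] y [ 0.999 -0.038  0.002] z [ 0.002 -0.001 -1.   ] F [0.2 0.3 0.3] op 0.499 q [ 0.42  0.17  1.84 -0.    1.13  0.46]
```

View pics/h8.png

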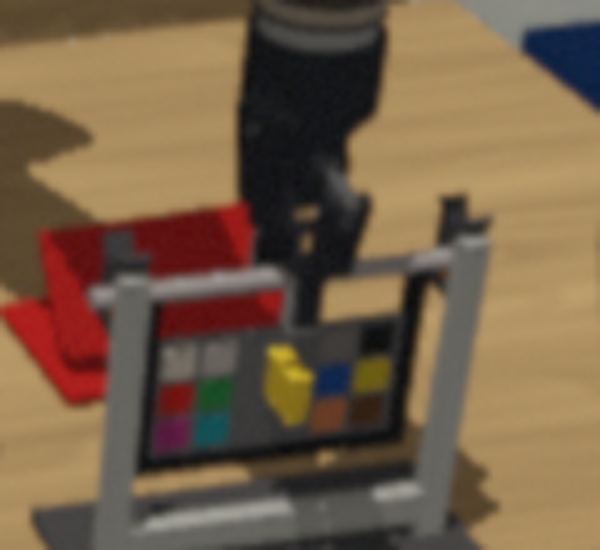

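```bash
python3 -m crank '[[0,0,0,-0.7,0,0,0],[0,0,0,-1.5,0,0,0],[0,0,0,-3,0,0,0],[0,0,0,-4,0,0,0],[0,0,0,-4,0,0,0]]' | grep -E "pos|force"; python3 -m crank '[[0,0,0,-4,0,0,0],[0,0,-4,0,0,0,0],[0,0,-4,0,0,0,0],[0,0,0,0,0,0,0]]' | grep -E "pos|force";  python3 - <<'E'
from h import *
C={n:read_camera(n) for n in ["scene","top"]};show()
S=C["scene"]
a=np.zeros((600,800,3),np.uint8)
sc=overlay(S,[],375,140,475,240,4); a[:400,:400]=sc
a[:280,400:]=overlay(C["top"],[],165,180,265,250,4)
b=np.hstack([overlay(S,[],385,140,415,165,6),overlay(S,[],445,130,475,155,6)]);a[410:560,:360]=b
cv2.imwrite("pics/fin1.png",a)
M=pose(.4935,.3292,-2.2); M2=np.eye(4)
# hung frame: x down, z along stand x, y stand y
Rf=M[:3,:3]@np.array([[0,0,1],[0,1,0],[-1,0,0]]).astype(float)
bar=np.array([.4935,.3292,.187])
M2[:3,:3]=Rf; M2[:3,3]=bar+Rf@np.array([.06,0,.019])
cv2.imwrite("pics/fin2.png",np.hstack([overlay(S,T(M2,FR_SEG),375,140,475,240,4),np.vstack([overlay(C["top"],T(M2,FR_SEG),165,180,265,250,4),np.zeros((120,400,3),np.uint8)])]))
E
```

```text
eef_pos: [0.493, 0.3294, 0.3162]
contact_force: [0.8, 0.0, 0.1]
eef_pos: [0.4099, 0.3329, 0.3556]
contact_force: [0.8, 0.3, 1.0]
t 34.25 pos [0.4128 0.3327 0.3551] x [0.037 0.999 0.   ] y [ 0.999 -0.037  0.006] z [ 0.006 -0.    -1.   ] F [-0.1  0.5 -0.6] op 0.503 q [ 0.49 -0.1   1.8  -0.    1.44  0.53]
```

View pics/fin1.png

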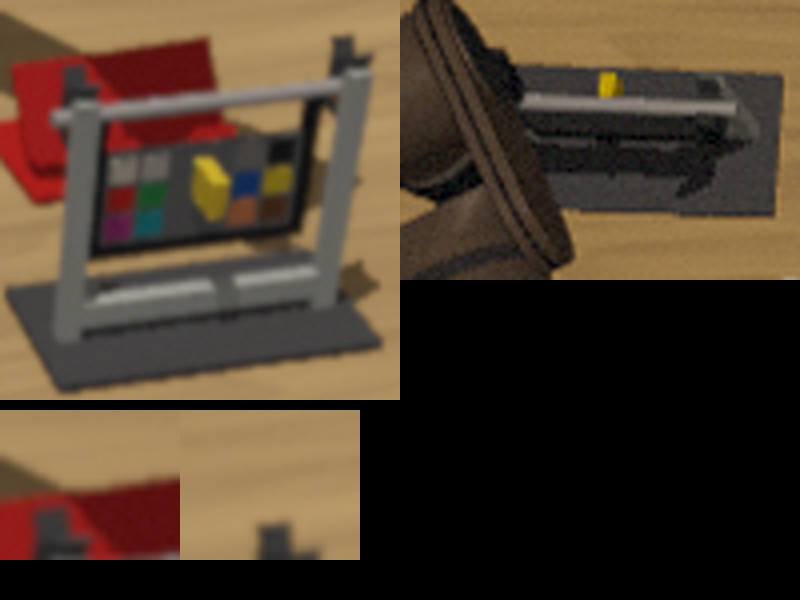

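View pics/fin2.png

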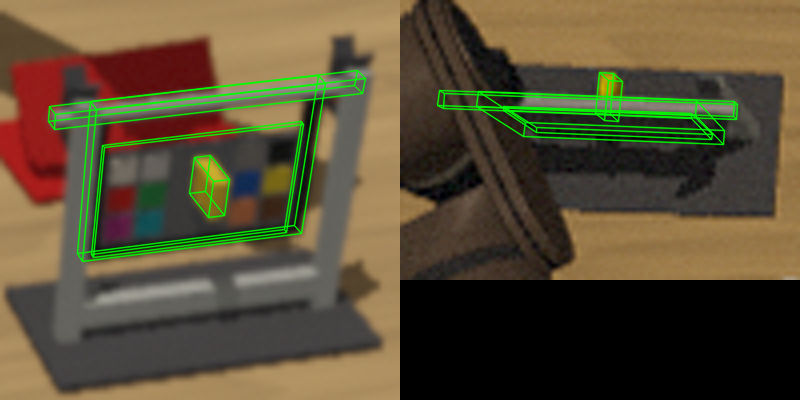

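The frame hangs plumb, patches towards +x, and overlays the model at bar z 0.187. One last check of the bystanders against the first picture, then I hand in.

```bash
python3 - <<'E'
from h import *
C={n:read_camera(n) for n in ["scene","top"]}
for n,L in {"scene":{"tray":(215,303),"tray2":(447,262),"jar":(360,195),"forceps":(244,216),"lens":(398,280),"cup":(271,301),"case":(333,300)}}.items():
    a=cv2.imread(f"pics/{n}0.png",0);b=cv2.cvtColor(C[n]["color"],cv2.COLOR_RGB2GRAY)
    for k,(x,y) in L.items():
        t=a[y-10:y+10,x-16:x+16]; r=cv2.matchTemplate(b[y-22:y+22,x-28:x+28],t,cv2.TM_CCOEFF_NORMED); _,m,_,loc=cv2.minMaxLoc(r); print(k,"shift px",loc[0]-12,loc[1]-12,round(m,2))
s=get_state();print(s["time"],np.round(s["contact_force"],1),s["opening"])
print(sign_off())
E
```

```text
tray shift px 0 0 1.0
tray2 shift px 0 0 1.0
jar shift px 0 0 1.0
forceps shift px 0 0 1.0
lens shift px 0 0 1.0
cup shift px 0 0 1.0
case shift px 0 0 1.0
34.35 [ 0.1 -0.2  0.6] 0.5022501975344034
the job is handed in; nothing more can be done
None
```

The frame is hanging on the imaging stand with an ear in each hook, and the job was handed in at 34.4 s.

I lifted the frame from its box by the fin, rested it on the grey easel and let go. Then I took it by the top bar, hung it on the stand and pressed down until about 27 N on the wrist gave no more travel. After that I released it and backed the arm off.

**Last checks:**
- **Fit:** the frame hangs plumb with the patches away from the robot. Its picture matches the model with the bar at the fully-home height.
- **Seats:** I had no direct reading of the seats. I judged them home from the hard stop, about 7 mm of even travel at both ears, and that picture match.
- **Contact:** the gripper is clear of the frame, with near-zero force on the wrist.
- **Other things on the desk:** none of the seven shifted by even one pixel.

**Disagreements:** the two cameras differed by 2–4 mm on where the stand is. I settled this by comparing the bar with the hooks in the same pictures and by feeling the contact on the way down. Pressing also gave sideways forces of up to about 14 N, which went away before release.

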